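Load a microplate into the plate reader

ROBOT

A 6-joint arm with a two-finger parallel gripper is mounted at the origin on the work surface. World frame = base frame: x ahead of the robot, y to its left, z up, the work surface at z = 0. Lengths are in mm, angles in degrees, forces in N, time in s.
With the tool pointing down it reaches from about 300 to 850 mm from the base axis. Payload 4.2 kg.
Tool frame: the origin (TCP) lies on the centre line of the jaws, within the pads' length; the fingertips stand 14 mm ahead of it and the grasp point (between the pads) lies 5 mm behind it (env.finger_overhang is the z of the fingertips in the tool frame, in mm); z points along the fingers, y is the line along which they close (so a half turn about z gives the same grasp; the last joint's range is limited). The gripper opens to 91 mm and grips with 3 to 60 N. Pads are 32 mm wide; open, the fingers measure 118 mm over their backs; the gripper's body (76 mm by 178 mm) begins 60 mm behind the grasp point.
Start: joints at [-65.89, 18.312, 89.639, -0, 72.044, -1.146], TCP at [245.337, -520.052, 204.676] pointing down, gripper open.
Joint ranges: [-177.97, 177.97], [-48.28, 115.42], [12.27, 149.76], [-77.06, 257.06], [2.81, 150.46], [-146.56, 146.56]. Speed limits (degrees/s): [147.25, 147.25, 180, 180, 180, 180].

INTERFACE

Orientations are given as [roll, pitch, yaw] about the fixed x, y, z axes, in that order (R = Rz(yaw) Ry(pitch) Rx(roll)).
In Python, from workcell import sensors, viewer, env gives the robot as it stands. The module is installed in compiled form; this text tells all that it offers.
- The arm moves only by the tool step_arm, never from a script. Its argument "plan" is one flat list of numbers, 6 for each row, row after row: the shift along the tool's x, y, z in cm, then the turn, a rotation vector about the tool's x, y, z in rad. In form: [x, y, z, wx, wy, wz, x, y, z, wx, wy, wz, ...]. A call has 1 to 5 rows; each row shifts and turns the commanded pose from where the row before left it, along the tool's axes as they then stand; what a row does not reach is not made up. A row lasts 1/12 s, in which the tool goes at most 41.7 mm and 7.16 degrees, less where a joint would pass 70% of its speed; a pose out of reach is approached as far as the arm can. A call is refused whole if a number of a shift passes 4.17 or a number of a turn 0.125, either way. A call with a gripper value outside its range is refused whole. "hand" is the finger opening in cm, from 0 to 9.12, set as the call begins (left out, the last holds). The fingers move at their own pace and stop on an object; "newtons" is the grip in N (left out, the last holds). Time passes only in rows, so rows that do not move let the fingers close. It gives the time, the measured TCP pose, the force, the opening and the grip force at its end, in the units of the state.
- sensors.state(): the state, without advancing time (a new reading comes with each control period).
- viewer.grab_frame(name): name is "side" or "top" or "wrist"; returns a dict with "img" (420x560x3 uint8, red, green, blue), "fx", "fy", "cx", "cy" (pixels), "position" and "attitude" of the camera in the world. Camera axes: x right, y down, z forward; pixel columns grow to the right and rows downward; lengths in mm; the calibration is good to about 2 mm. A picture is of the moment at which its call begins. There is no depth.
- env.job_done(): hands the job in; it is judged then, once.
Trained networks look in a picture, given as the dict that the camera call returned (one of the last four; its "shot" number tells which), for a name from the list of things; names that differ only in an ending like _2 or _b are one class to them, and where a whole thing is asked for, a point or a joint stands for the part that bears it (a point fixed in the world has none). Each returns a list of dicts, best first, with "score" (0 to 1); they miss things now and then, are a little off and sometimes report something else, mostly with a low value. They report only what shows in the picture. A call takes as long as a camera call. They do not tell look-alikes from the thing itself.
- viewer.boxes_of(name, picture): "location" ([column, row] in pixels, amid what is visible of it).
- viewer.pinpoint(name, picture): "location" ([column, row] in pixels: a listed point, or the origin of a listed thing).
The state is a dict: "time_s": time; "qpos": joint angles; "qvel": joint speeds; "effort": joint torques, N m; "ee_pos": TCP position; "ee_rot": TCP orientation; "force": force on the tool from outside, world axes, zero at the start; "torque": the same for the moment, N m; "gripper_width": finger opening in mm; "gripper_force": force on a finger pad.
Only numpy, scipy, OpenCV 4.12 (cv2) and the standard library are available. Lean on these libraries where they do the work, as an engineer would, in place of code of your own. Each camera call takes 0.05 s, during which the arm holds its last target. There are 200 camera calls.

TASK

The 96-well plate was set down loosely and askew on the reader's pulled-out carrier. Keeping it flat on the carrier, push it square and flush into the corner of the two fences, then turn the retaining clip fully across it, and then push the carrier fully home into the reader; leave the plate flush and the other things on the bench where they are.

Things in the scene. Friction and masses are not known exactly. Their poses are not given: they have to be found in the camera images.
- reader: White bench microplate reader, fixed to the bench. Its origin is at bench height, in the middle of the bottom of its slot face; that face looks along the reader's +y, the housing lies towards its -y. Low loading bay 300 mm wide (x) from y 0 to -130 mm with its top 92 mm above the bench (a clear window in it), then the optics housing, 200 mm high, from y -130 to -380 mm. The slot is 208 mm wide (x -104 to 104 mm) and open from 20 to 82 mm above the bench
- carrier (a joint): Slide of the plate carrier, in m: 0 is fully home in the reader (end stop), positive is drawn out along the reader's +y; it starts about 0.115 to 0.125 out, the stop is at 0.128. It stays where it is left and needs about 6 N to move, so pressing the plate harder than that against the inner fence begins to move the carrier
- fence_corner (a point): The inside corner where the two fence faces meet, on the surface of the carrier's flat dark steel deck (36 mm above the bench), moves with the carrier; axes as the reader's. Inner fence: face at y = 0 of this frame, looking along +y, running from x = -172 to 18 mm. Side fence: face at x = 0, looking along -x, running from y = 0 to 110 mm, 18 mm thick. Both are aluminium bars 16 mm high. The deck covers x -172 to 18 and y 0 to 139 mm and is 8 mm thick
- lip (a point): Middle of the outer face of the carrier's finger-pull lip, a plate 110 mm wide (along x) and 30 mm high, turned down from the deck's outer edge (6 to 36 mm above the bench); this point is 21 mm above the bench. Its face looks along the reader's +y and stands 40 mm out from the slot face when the carrier is home. Axes as the reader's. Push it along -y to slide the carrier in
- clip (a joint): Angle of the retaining clip, in rad: 0 is parked along the side fence (pointing along the reader's +y), it turns anticlockwise seen from above to its stop at 1.571, where it points along -x across the plate. Starts between 0 and 0.3. It stays where it is left (about 0.035 N m, little more than 1 N at its post)
- clip_post (a point): Centre of the top of the clip's upright black thumb post: 12 mm across, 18 mm high, its top 77 mm above the bench. It stands on the clip's flat steel arm (14 mm wide, from 54 to 59 mm above the bench, ending 8 mm past the post), 28 mm from the pivot; it turns with the clip and its y axis points from the pivot to the post
- clip_pivot (a point): Pivot of the clip, on top of the side fence, at x 9, y 45 mm of the fence_corner frame, 59 mm above the bench; round boss of 16 mm diameter reaching 59.5 mm above the bench; turns with the clip
- plate: White 96-well microplate, loose on the carrier's deck, about 110 g: 127.8 mm (its x) by 85.5 mm (its y) by 14.4 mm high; skirt full size for the lower 8 mm, the part above about 2 mm smaller all round. Origin: centre of its underside. It starts about 10 to 45 mm short of home, turned up to 0.25 rad; when home its axes are those of fence_corner
- plate_corner (a point): The bottom outer corner of the plate's skirt (at +x, -y of the plate) below the notch in its upper rim; this corner belongs in the fence corner. Axes as the plate's
- well24: Bystander: white 24-well plate, 128 x 86 x 20 mm, lying on the bench. Origin: centre of its underside
- tip_box: Bystander: grey pipette-tip box with clear lid, 124 x 86 x 58 mm, on the bench beyond the carrier. Origin: centre of its underside
- bottle: Bystander: white bottle with a red cap, 72 mm across, 150 mm high, standing. Origin: centre of its underside
- pot: Bystander: open steel pot with two black side handles, about 90 mm across without them, 70 mm high. Origin: centre of its underside
- beaker: Bystander: glass beaker, 72 mm across, 90 mm high. Origin: centre of its underside
- dish: Bystander: small white ceramic dish, 80 mm across, 28 mm high, on the bench in front of the carrier's lip. Origin: centre of its underside
- spatula: Bystander: flat steel lab spatula, 177 mm long, 4 mm thick, lying on the bench between the robot and the carrier. Origin: its middle, on its underside
There are look-alikes about, which are no part of the job. What is shaped like the plate but black or green is not meant.

How it is judged:
By the outcome, as a careful person would: the job done as asked, in the order asked, and still so for the second after the job is handed in, with the robot touching nothing.
It also fails if it takes over 72 s, if anything falls off the work surface, if the arm or the gripper's body presses on something with over 40 N, if the wrist force passes 120 N, or if a joint passes its speed limit or range.

## Working session

There is one attempt and no reset: what is moved stays moved. The work goes in short steps, Python scripts to look and compute and a tool call to move; the robot and the scene stay as the last step left them, time stands still between calls to the robot, and variables do not carry over. Pictures are saved under pics/ and viewed, at most 10 in all, crops included, and the job is handed in when it is done.

Besides the shell and the picture viewer there is one more tool, called as name(argument=value, ...), one argument or row to a line, values as JSON. step_arm: Moves the arm, as the interface text tells. Its arguments: {"type":"object","properties":{"plan":{"type":"array","items":{"type":"number"}},"hand":{"type":"number"},"newtons":{"type":"number"}},"required":["plan"]}

```bash
mkdir -p pics
cat > h.py <<'E'
import numpy as np, cv2
from scipy.spatial.transform import Rotation as R
from workcell import sensors, viewer, env
def rot(a):
    a=np.array(a,float)
    return a if a.shape==(3,3) else (R.from_quat(a).as_matrix() if a.size==4 else R.from_euler('xyz',a,degrees=True).as_matrix())
def ray(p,uv):
    d=rot(p['attitude'])@np.array([(uv[0]-p['cx'])/p['fx'],(uv[1]-p['cy'])/p['fy'],1])
    return np.array(p['position'],float),d
def atz(p,uv,z):
    o,d=ray(p,uv); return o+d*(z-o[2])/d[2]
def proj(p,X):
    c=rot(p['attitude']).T@(np.array(X,float)-p['position'])
    return [p['cx']+p['fx']*c[0]/c[2],p['cy']+p['fy']*c[1]/c[2]]
def save(p,n): cv2.imwrite('pics/'+n,p['img'][:,:,::-1])
Z=dict(reader=0,fence_corner=36,lip=21,clip_post=77,clip_pivot=59,plate=36,plate_corner=36,well24=0,tip_box=0,bottle=0,pot=0,beaker=0,dish=0,spatula=0)
E
python3 - <<'E'
from h import *
s=sensors.state();print(s['ee_pos'],s['ee_rot'],s['time_s'])
P={}
for n in('top','side'):
    p=viewer.grab_frame(n);save(p,n+'0.png');print(n,p['position'],p['attitude'],p['fx'])
    for k in Z:
        for r in viewer.pinpoint(k,p)[:2]: print(n,k,round(r['score'],2),np.round(r['location']),np.round(atz(p,r['location'],Z[k])))
im=np.hstack([cv2.imread('pics/top0.png')])
E
```

```text
[ 245.09537766 -519.54522808  203.81491928] [-1.79896723e+02 -2.14108823e-03  2.52548257e+01] 0.0
top [ 375.48495948  144.0524271  1115.41980614] [-172.99498145    1.01822557  -89.62192122] 416.6767283717442
top reader 0.58 [375. 186.] [569. -81.   0.]
top fence_corner 0.8 [370. 155.] [644. -63.  36.]
top lip 0.72 [318. 193.] [546.  73.  21.]
top clip_post 0.52 [190. 172.] [589. 403.  77.]
top clip_pivot 0.59 [353. 152.] [646. -15.  59.]
top plate 0.85 [343. 188.] [556.  10.  36.]
top plate 0.84 [426. 293.] [ 287. -198.   36.]
top plate_corner 0.97 [361. 167.] [612. -39.  36.]
top plate_corner 0.94 [226. 338.] [172. 307.  36.]
top well24 0.62 [194. 223.] [464. 407.   0.]
top tip_box 0.92 [340. 116.] [764.  10.   0.]
top bottle 0.87 [150. 200.] [527. 530.   0.]
top pot 0.57 [342. 150.] [668.   5.   0.]
top beaker 0.88 [191. 172.] [604. 420.   0.]
top beaker 0.27 [316. 191.] [553.  78.   0.]
top dish 0.81 [268. 181.] [582. 207.   0.]
top spatula 0.77 [365. 260.] [370. -51.   0.]
side [149.11028455 751.41882315 720.10378789] [-1.33942117e+02 -1.40534200e-01 -1.48228143e+02] 399.9790447169785
side reader 0.63 [316. 164.] [556. -98.   0.]
side fence_corner 0.71 [285. 151.] [640. -64.  36.]
side lip 0.73 [286. 191.] [556.  72.  21.]
side lip 0.15 [194. 217.] [697. 272.  21.]
side clip_post 0.48 [271. 157.] [628.  27.  77.]
side clip_pivot 0.49 [275. 155.] [639.  -7.  59.]
side plate 0.91 [373. 304.] [225. 282.  36.]
side plate 0.8 [418. 174.] [ 278. -163.   36.]
side plate_corner 0.93 [445. 181.] [ 210. -175.   36.]
side plate_corner 0.84 [385. 337.] [179. 337.  36.]
side well24 0.78 [245. 303.] [457. 396.   0.]
side tip_box 0.56 [238. 162.] [754.  16.   0.]
side bottle 0.66 [173. 336.] [532. 531.   0.]
side pot 0.69 [196. 217.] [709. 256.   0.]
side pot 0.45 [311. 165.] [567. -89.   0.]
side beaker 0.82 [182. 278.] [613. 417.   0.]
side dish 0.77 [253. 223.] [575. 198.   0.]
side spatula 0.67 [366. 197.] [374. -42.   0.]
```

Run:
```python
import cv2
t=cv2.imread('pics/top0.png')[100:280,240:440]
cv2.imwrite('pics/t1.png',cv2.resize(t,None,fx=3.3,fy=3.3,interpolation=cv2.INTER_CUBIC))
t=cv2.imread('pics/side0.png')[100:260,200:420]
cv2.imwrite('pics/s1.png',cv2.resize(t,None,fx=3.5,fy=3.5,interpolation=cv2.INTER_CUBIC))
```

```text
(no output)
```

View pics/t1.png

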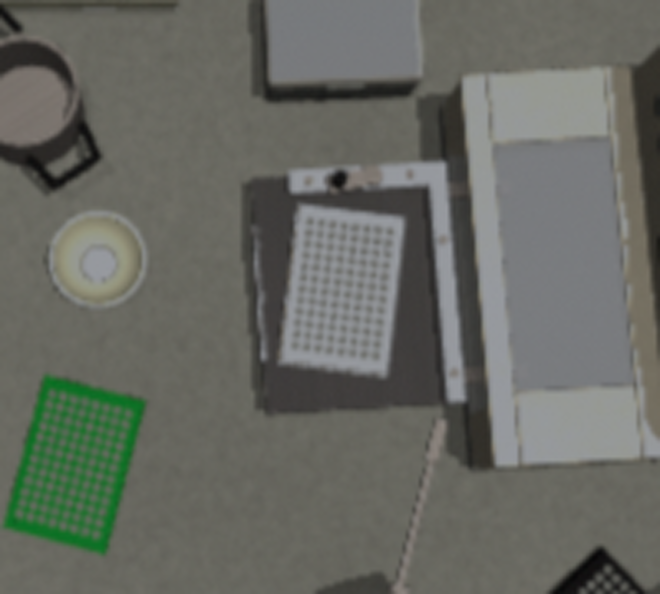

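View pics/s1.png

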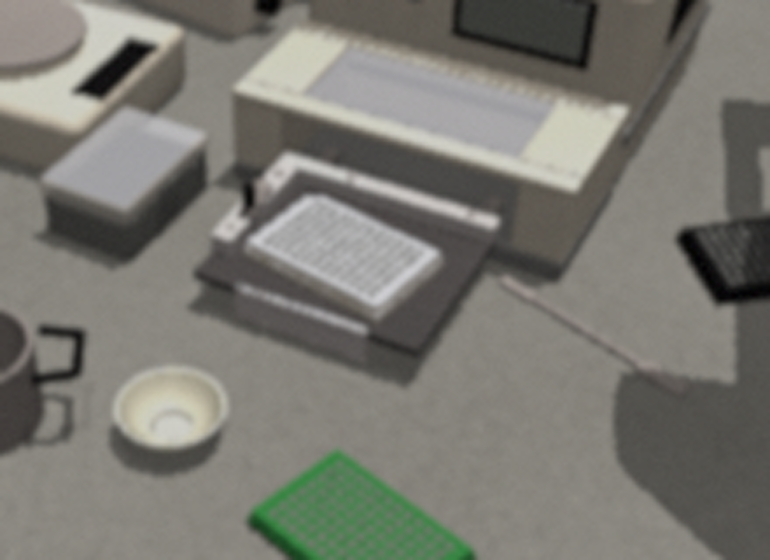

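The top crop (offset 240,100, scale 3.3) shows the white plate at about (343,188) in full-image pixels. The fence corner is near (372,155), the clip post at about (343,154) in its near-parked position, and the lip at about (318,190). The dish is well clear of the lip. The reader's x axis points along world +x, yawed about 5°.

The side crop confirms this layout. Next I'll move to a wrist-camera viewpoint above the carrier.

```bash
cat >> h.py <<'E'
def plan(wps, start=None, maxs=40, maxt=.122):
    """wps: list of (x,y,z,yaw). prints rows in tool axes, tool pointing down"""
    if start is None:
        s=sensors.state(); p=np.array(s['ee_pos']); y=s['ee_rot'][2]
    else: p=np.array(start[:3],float); y=start[3]
    rows=[]
    for w in wps:
        q=np.array(w[:3],float); dy=np.radians((w[3]-y+180)%360-180)
        n=max(1,int(np.ceil(max(np.linalg.norm(q-p)/maxs,abs(dy)/maxt-1e-6))))
        y0=y
        for i in range(n):
            yy=np.radians(y0)+dy*i/n; d=(q-p)/n/10
            rows.append([d@[np.cos(yy),np.sin(yy),0],d@[np.sin(yy),-np.cos(yy),0],-d[2],0,0,-dy/n])
        p=q;y=w[3]
    for i in range(0,len(rows),5):
        print('[',', '.join(f'{v:.3g}' if abs(v)>=.0005 else '0' for r in rows[i:i+5] for v in np.round(r,3)),']')
    return len(rows)
E
python3 - <<'E'
from h import *
print(plan([(260,-480,310,30),(540,10,300,95.2)]))
E
```

```text
[ 1.01, -0.999, -3.51, 0, 0, -0.028, 1.04, -0.97, -3.51, 0, 0, -0.028, 1.07, -0.941, -3.51, 0, 0, -0.028, 3.25, -1.9, 0.067, 0, 0, -0.076, 3.38, -1.64, 0.067, 0, 0, -0.076 ]
[ 3.5, -1.38, 0.067, 0, 0, -0.076, 3.59, -1.11, 0.067, 0, 0, -0.076, 3.67, -0.838, 0.067, 0, 0, -0.076, 3.72, -0.558, 0.067, 0, 0, -0.076, 3.75, -0.274, 0.067, 0, 0, -0.076 ]
[ 3.76, 0.011, 0.067, 0, 0, -0.076, 3.75, 0.296, 0.067, 0, 0, -0.076, 3.72, 0.58, 0.067, 0, 0, -0.076, 3.66, 0.86, 0.067, 0, 0, -0.076, 3.59, 1.14, 0.067, 0, 0, -0.076 ]
[ 3.49, 1.4, 0.067, 0, 0, -0.076, 3.37, 1.66, 0.067, 0, 0, -0.076, 3.24, 1.92, 0.067, 0, 0, -0.076 ]
18
```

step_arm(
  plan=[1.0,-1.0,-3.5,0,0,-0.028,1.04,-0.97,-3.5,0,0,-0.028,1.07,-0.94,-3.5,0,0,-0.028,3.25,-1.9,0.07,0,0,-0.076,3.4,-1.65,0.07,0,0,-0.076],
  hand=0,
)

```text
time_s: 1.92
ee_pos: [298.0, -415.0, 310.8]
ee_rot: [179.7, 0.0, 38.8]
force: [1.4, 0.5, -0.3]
gripper_width: 60.7
gripper_force: 0.0
```

step_arm(
  plan=[3.5,-1.4,0.07,0,0,-0.076,3.6,-1.1,0.07,0,0,-0.076,3.65,-0.85,0.07,0,0,-0.076,3.7,-0.55,0.07,0,0,-0.076,3.75,-0.27,0.07,0,0,-0.076],
)

```text
time_s: 2.33
ee_pos: [390.5, -249.5, 305.0]
ee_rot: [180.0, 0.0, 60.7]
force: [1.3, -0.1, 0.0]
gripper_width: 27.2
gripper_force: 0.0
```

step_arm(
  plan=[3.75,0,0.07,0,0,-0.076,3.75,0.3,0.07,0,0,-0.076,3.7,0.6,0.07,0,0,-0.076,3.65,0.85,0.07,0,0,-0.076,3.6,1.15,0.07,0,0,-0.076],
)

```text
time_s: 2.75
ee_pos: [483.6, -86.1, 301.5]
ee_rot: [180.0, 0.0, 82.5]
force: [-0.4, -0.8, -0.1]
gripper_width: 0.5
gripper_force: 0.0
```

step_arm(
  plan=[3.5,1.4,0.07,0,0,-0.076,3.4,1.65,0.07,0,0,-0.076,3.25,1.9,0.07,0,0,-0.076,0,0,0,0,0,0],
)

```text
time_s: 3.08
ee_pos: [540.9, 16.1, 298.3]
ee_rot: [179.9, -0.2, 95.8]
force: [-0.8, -0.5, -0.0]
gripper_width: 0.5
gripper_force: 0.0
```

```bash
cat > look.py <<'E'
from h import *
import sys
s=sensors.state();print(s['time_s'],np.round(s['ee_pos'],1),np.round(s['ee_rot'],1),np.round(s['force'],1))
for n in sys.argv[2].split(','):
    p=viewer.grab_frame(n);save(p,sys.argv[1]+n+'.png')
    for k in ('fence_corner','lip','clip_post','clip_pivot','plate','plate_corner'):
        for r in viewer.pinpoint(k,p)[:2]: print(n,k,round(r['score'],2),np.round(r['location']),np.round(atz(p,r['location'],Z[k]),1))
import pickle; pickle.dump(p,open(sys.argv[1]+'.pkl','wb'))
E
python3 look.py w1 wrist
```

```text
3.0833 [540.9  16.1 298.3] [179.9  -0.2  95.8] [-0.8 -0.5 -0. ]
wrist fence_corner 0.88 [335. 234.] [636.1 -59.4  36. ]
wrist lip 0.65 [293. 137.] [556.1  78.3  21. ]
wrist lip 0.27 [351. 196.] [ 6.547e+02 -3.000e-01  2.100e+01]
wrist clip_post 0.64 [353. 198.] [643.4   8.1  77. ]
wrist clip_pivot 0.59 [346. 211.] [641.3 -15.4  59. ]
wrist plate 0.9 [285. 186.] [550.8   7.6  36. ]
wrist plate 0.6 [210.  24.] [430.1 211.5  36. ]
wrist plate_corner 0.98 [ 76. 292.] [ 232.5 -199.1   36. ]
wrist plate_corner 0.88 [324. 218.] [616.1 -34.8  36. ]
```

View pics/w1wrist.png

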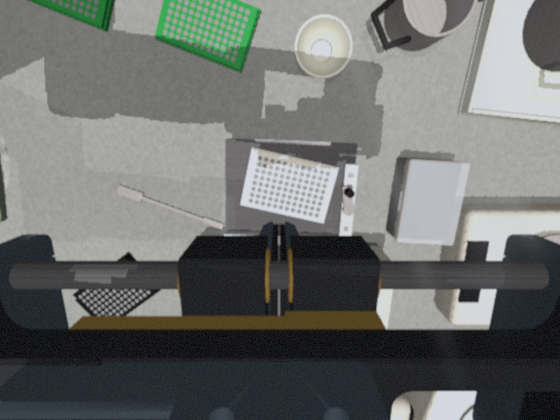

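The wrist view shows the plate centred at (285,186), turned clockwise. The side fence runs along columns 340–357, with the post at (349,193). I'll fit the edges to get the plate and fence angles.

Run:
```python
from h import *
import pickle
p=pickle.load(open('w1.pkl','rb'));g=cv2.cvtColor(p['img'],cv2.COLOR_RGB2GRAY)
def blob(img,uv,off):
    g=cv2.resize(img,None,fx=4,fy=4,interpolation=cv2.INTER_CUBIC)
    g=cv2.morphologyEx(g,cv2.MORPH_CLOSE,np.ones((21,21)))
    t,b=cv2.threshold(g,0,255,cv2.THRESH_OTSU)
    n,l,st,c=cv2.connectedComponentsWithStats(b)
    k=l[int((uv[1]-off[1])*4),int((uv[0]-off[0])*4)]
    m=(l==k).astype(np.uint8);cs,_=cv2.findContours(m,cv2.RETR_EXTERNAL,2)
    r=cv2.minAreaRect(max(cs,key=cv2.contourArea));return (cv2.boxPoints(r)+.5)/4-.5+off,t
c,t=blob(g[142:230,229:341],(285,186),(229,142))
P=np.array([atz(p,u,50.4) for u in c])[:,:2];print(t,np.round(P,1),'centre',P.mean(0))
for i in range(4):
    e=P[(i+1)%4]-P[i];print(np.linalg.norm(e),np.degrees(np.arctan2(e[1],e[0])))
# side fence inner edge, wrist: bright fence right of dark deck
def line(g,pts0,pts1,z,p,horizontal):
    out=[]
    a=cv2.GaussianBlur(g,(0,0),1).astype(float)
    for k in np.linspace(0,1,12):
        s=np.array(pts0)*(1-k)+np.array(pts1)*k
        d=np.array([0,1.]) if horizontal else np.array([1.,0])
        o=np.arange(-5,5.01,.25);xy=s+o[:,None]*d
        v=cv2.remap(a.astype(np.float32),xy[:,0].astype(np.float32)[None],xy[:,1].astype(np.float32)[None],1)[0]
        j=np.argmax(np.gradient(v));out.append(atz(p,xy[j],z)[:2])
    out=np.array(out);vx,vy,x,y=cv2.fitLine(out.astype(np.float32),cv2.DIST_HUBER,0,.01,.01).ravel()
    print('line',np.round(np.degrees(np.arctan2(vy,vx)),2),np.round([x,y],1),'res',np.round((out-[x,y])@[-vy,vx],1))
line(g,(344,166),(341,235),52,p,False)
t=cv2.imread('pics/top0.png',0);
q=viewer.grab_frame('top')
# inner fence inner edge in crop coords (432,195)->(447,395)
line(t,(240+431/3.3,100+200/3.3),(240+446/3.3,100+395/3.3),52,q,False)
# slot-face top edge of bay
line(t,(240+462/3.3,100+85/3.3),(240+491/3.3,100+455/3.3),92,q,False)
print(len(g))
```

```text
156.0 [[484.9 -24.1]
 [497.8  60.4]
 [626.8  44.5]
 [620.  -42.3]] centre [557.38439178   9.64418377]
85.47503661052205 81.37072471394221
129.9888573155262 -7.018750945016067
87.06850928223757 -94.45252179620421
136.29827471381265 172.3338983375818
line -86.44 [634.1  -4.3] res [-0.4  0.7  0.1  0.8 -1.2  1.  -1.1 -0.3  0.5 -0.2  0.7 -0. ]
line 3.96 [553.8 -63.8] res [-1.5 -0.   0.8 -0.3  1.2 -0.6  0.9 -0.2  0.6 -0.5  0.9 -0.8]
line 3.61 [550.6 -86.6] res [ 0.1 -0.3 -0.7 -1.1  1.   1.3  0.9  0.5  0.1 -0.3 -0.1 -0.5]
420
```

```bash
cat >> h.py <<'E'
C=np.array([637.5,-58.7]);PSI=3.7
u=np.array([np.cos(np.radians(PSI)),np.sin(np.radians(PSI))]);v=np.array([-u[1],u[0]])
def W(x,y,z,yaw=90): w=C+x*u+y*v; return (w[0],w[1],z,yaw+PSI)
def F():
    s=sensors.state();d=np.array(s['ee_pos'][:2])-C
    print('fence xy',np.round([d@u,d@v],1),'z',round(s['ee_pos'][2],1),'yaw',round(s['ee_rot'][2]-PSI,2),'F',np.round([np.array(s['force'][:2])@u,np.array(s['force'][:2])@v,s['force'][2]],1),s['time_s'])
E
python3 - <<'E'
from h import *
F();plan([W(-77,143,120),W(-77,143,53.5)])
E
```

```text
fence xy [-94.8  74.6] z 299.5 yaw 91.57 F [-0.1  0.   0.6] 3.4833
[ 1.36, 0.394, 3.59, 0, 0, 0.005, 1.36, 0.387, 3.59, 0, 0, 0.005, 1.36, 0.379, 3.59, 0, 0, 0.005, 1.36, 0.372, 3.59, 0, 0, 0.005, 1.37, 0.364, 3.59, 0, 0, 0.005 ]
[ 0, 0, 3.33, 0, 0, 0, 0, 0, 3.33, 0, 0, 0 ]
```

step_arm(
  plan=[1.36,0.39,3.6,0,0,0.005,1.36,0.39,3.6,0,0,0.005,1.36,0.38,3.6,0,0,0.005,1.36,0.37,3.6,0,0,0.005,1.37,0.36,3.6,0,0,0.005],
)

```text
time_s: 3.9
ee_pos: [551.6, 79.8, 118.2]
ee_rot: [179.9, 0.0, 93.8]
force: [1.7, 0.4, -0.0]
gripper_width: 0.4
gripper_force: 0.0
```

step_arm(
  plan=[0,0,3.3,0,0,0,0,0,3.0,0,0,0,0,0,0,0,0,0],
)

```text
time_s: 4.15
ee_pos: [547.0, 79.0, 50.8]
ee_rot: [-179.3, 0.0, 93.9]
force: [0.0, -0.3, -1.0]
gripper_width: 0.5
gripper_force: 0.0
```

Run:
```python
from h import *
for i in range(3): F()
p=viewer.grab_frame('wrist');save(p,'w2.png');F()
```

```text
fence xy [-81.5 143.3] z 50.8 yaw 90.2 F [ 0.  -0.3 -1. ] 4.15
fence xy [-81.5 143.3] z 50.8 yaw 90.2 F [ 0.  -0.3 -1. ] 4.15
fence xy [-81.5 143.3] z 50.8 yaw 90.2 F [ 0.  -0.3 -1. ] 4.15
fence xy [-79.2 143.3] z 53.9 yaw 90.19 F [ 0.3 -0.1 -0.1] 4.2
```

View pics/w2.png

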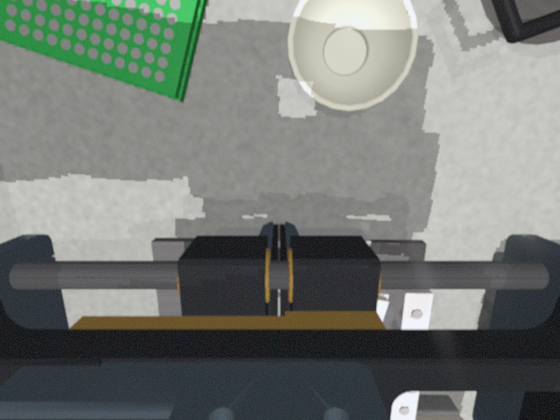

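The wrist camera can't see the plate at this height: the gripper covers (180–380, 235–310). The dish at (350,50) is clear. I'll push and watch the force.

step_arm(
  plan=[-0.6,0,0,0,0,0,-0.6,0,0,0,0,0,-0.6,0,0,0,0,0,-0.6,0,0,0,0,0,-0.6,0,0,0,0,0],
)

```text
time_s: 4.62
ee_pos: [554.4, 49.3, 57.5]
ee_rot: [179.9, 0.0, 93.9]
force: [-0.5, 0.6, 0.1]
gripper_width: 0.1
gripper_force: 0.0
```

step_arm(
  plan=[-0.2,0,0,0,0,0,-0.2,0,0,0,0,0,-0.1,0,0,0,0,0,-0.1,0,0,0,0,0,0,0,0,0,0,0],
)

```text
time_s: 5.03
ee_pos: [554.0, 44.2, 56.1]
ee_rot: [-180.0, 0.0, 94.0]
force: [0.3, 0.1, 0.3]
gripper_width: 0.6
gripper_force: 0.0
```

Run:
```python
from h import *
F()
for i in range(6): viewer.grab_frame('top') if i<1 else viewer.grab_frame('side'); F()
p=viewer.grab_frame('side');save(p,'s2.png');q=viewer.grab_frame('top')
a=cv2.resize(p['img'][110:240,200:400],None,fx=3,fy=3,interpolation=2)
b=cv2.resize(q['img'][140:230,300:400],None,fx=4,fy=4,interpolation=2)
h=np.zeros((600,800,3),np.uint8);h[:390,:400]=a[:390,:600][:, 100:500];h[:360,400:800]=b
cv2.imwrite('pics/c2.png',h[:400,:,::-1])
```

```text
fence xy [-76.6 108.1] z 56.1 yaw 90.26 F [0.3 0.1 0.3] 5.0333
fence xy [-76.7 108.2] z 56.1 yaw 90.26 F [ 0.  -0.1  0.4] 5.0833
fence xy [-76.6 108.3] z 56.1 yaw 90.26 F [-0.7  0.1  0.4] 5.1333
fence xy [-76.6 108.3] z 56.1 yaw 90.27 F [0.9 0.  0.6] 5.1833
fence xy [-76.6 108.3] z 56.1 yaw 90.27 F [ 0.8  0.6 -0.1] 5.2333
fence xy [-76.6 108.3] z 56.1 yaw 90.27 F [0.6 0.2 0.9] 5.2833
fence xy [-76.6 108.2] z 56.1 yaw 90.27 F [-0.   0.2  0.4] 5.3333
```

View pics/c2.png

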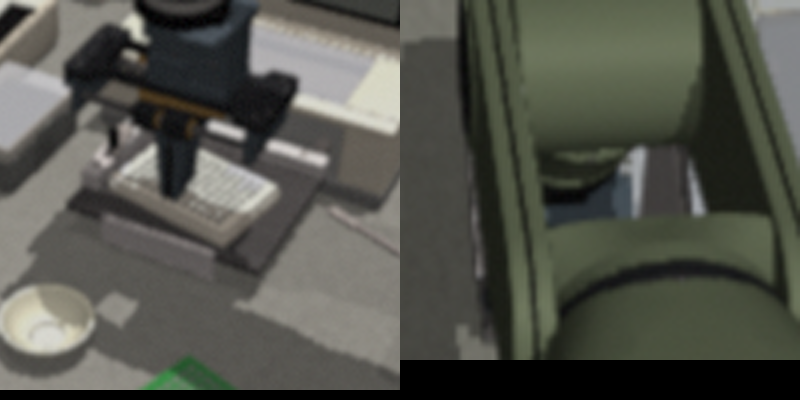

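Run:
```python
from h import *
p=viewer.grab_frame('side');F()
f=lambda P:np.round((np.array(proj(p,P))-[200,110])*3-[100,0])
s=sensors.state();print(s['ee_pos'],s['ee_rot'])
x,y=-76.6,108.2
for dx in(-13.5,13.5):
  for dy in(-16,16): print('tip',dx,dy,f(W(x+dx,y+dy,42)[:3]))
for c in [(0,0),(-172,0),(18,139),(-172,139)]: print('deck',c,f(W(*c,36)[:3]))
print('fence top',f(W(0,0,52)[:3]),f(W(-172,0,52)[:3]))
# plate hypothesised with y edge at contact
a=cv2.resize(p['img'][110:240,230:400],None,fx=4.5,fy=4.5,interpolation=2)
cv2.imwrite('pics/c3.png',a[:,:,::-1])
```

```text
fence xy [-76.6 108.2] z 56.1 yaw 90.26 F [-0.2 -0.5 -0.1] 5.4833
[554.08279478  44.30959039  56.1208679 ] [1.79999122e+02 4.33486508e-03 9.39633256e+01]
tip -13.5 -16 [197. 204.]
tip -13.5 16 [180. 225.]
tip 13.5 -16 [170. 195.]
tip 13.5 16 [153. 215.]
deck (0, 0) [155. 127.]
deck (-172, 0) [321. 179.]
deck (18, 139) [ 65. 202.]
deck (-172, 139) [259. 270.]
fence top [155. 113.] [323. 165.]
```

View pics/c3.png

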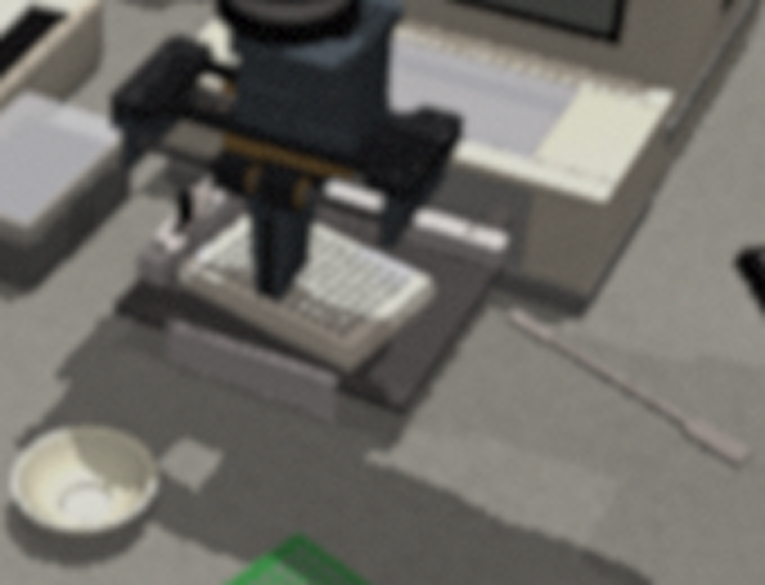

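Run:
```python
from h import *
print(env.finger_overhang)
p=viewer.grab_frame('side');F()
def fr(uv,z):
    d=atz(p,uv,z)[:2]-C; return np.round([d@u,d@v],1)
g=lambda a,b:(230+a/4.5,110+b/4.5)
for n,c in dict(left=(187,268),bottom=(345,352),right=(432,282),top=(262,222)).items(): print(n,fr(g(*c),50.4))
print('botskirt',fr(g(347,368),36),fr(g(185,283),36))
for z in (36,42,50,56): print('tip',z,fr(g(275,298),z))
print('lip bottom/top corners',fr(g(170,322),36),fr(g(337,385),36), 'deck corner',fr(g(405,400),36),'fence end top',fr(g(508,232),52))
r=viewer.pinpoint('plate',p)+viewer.pinpoint('plate_corner',p)
for k in r: print(k['score'],fr(k['location'],36))
```

```text
14.0
fence xy [-76.6 108.2] z 56.1 yaw 90.26 F [0.3 0.1 0.6] 5.5333
left [-14.  104.5]
bottom [-130.   128.9]
right [-148.3   47.5]
top [-32.6  43. ]
botskirt [-130.5  125.7] [-11. 102.]
tip 36 [-65.4  89. ]
tip 42 [-68.6  95.5]
tip 50 [-72.9 104.3]
tip 56 [-76.2 110.9]
lip bottom/top corners [-21.  138.1] [-131.8  141.5] deck corner [-170.9  134.8] fence end top [-170.4  -17.2]
0.98 [-80.9  78.6]
0.87 [-211.7  317.4]
0.85 [-363.7  -82.1]
0.82 [-392.1  361.3]
0.88 [-261.7  370.4]
0.83 [-19.3   7.7]
0.81 [-447.9  -92.9]
0.71 [-436.   422.9]
```

The crop shows the plate unmoved, with its near edge at y≈117 of the fence frame. The fingers are hovering over it, so the tips sit higher than the stated TCP height implies. I'll back off and descend gently, feeling for the deck.

step_arm(
  plan=[0.7,0,0,0,0,0,0.7,0,0,0,0,0,0.7,0,0,0,0,0,0.7,0,0,0,0,0,0,0,0,0,0,0],
)

```text
time_s: 6.05
ee_pos: [552.0, 73.7, 56.2]
ee_rot: [180.0, -0.0, 94.0]
force: [-0.1, -0.3, -0.4]
gripper_width: -0.3
gripper_force: 0.0
```

step_arm(
  plan=[0,0,0.1,0,0,0,0,0,0.1,0,0,0,0,0,0.1,0,0,0,0,0,0.1,0,0,0,0,0,0,0,0,0],
)

```text
time_s: 6.47
ee_pos: [551.9, 71.9, 51.8]
ee_rot: [-180.0, 0.0, 93.9]
force: [0.2, 0.5, -0.3]
gripper_width: 0.4
gripper_force: 0.0
```

Run:
```python
from h import *
F()
p=viewer.grab_frame('side');F()
cv2.imwrite('pics/c4.png',cv2.resize(p['img'][110:240,230:400],None,fx=4.5,fy=4.5,interpolation=2)[:,:,::-1])
s=sensors.state();o=np.array(s['ee_pos']);M=rot(s['ee_rot'])
for z in(14,0,-65):print(z,(np.array(proj(p,o+M@[0,0,z]))-[230,110])*4.5)
```

```text
fence xy [-77.  135.8] z 51.8 yaw 90.23 F [ 0.2  0.5 -0.3] 6.4667
fence xy [-76.8 135.8] z 52.0 yaw 90.23 F [ 0.2 -0.3  0.5] 6.5167
14 [255.78246927 346.63471372]
0 [256.05401114 328.13449849]
-65 [257.38474122 237.47152679]
```

View pics/c4.png

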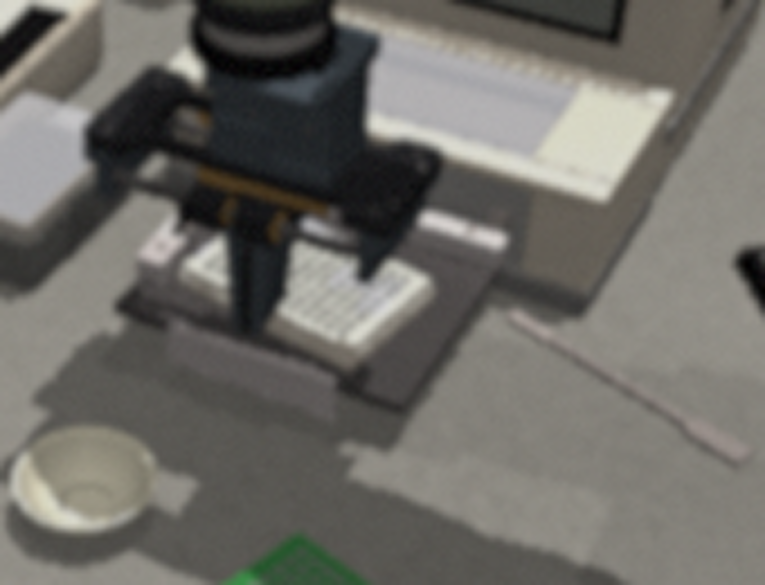

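The tips show at about (248,325), against a predicted (256,347), so they are roughly 14 mm higher than the reading suggests. I'll keep descending and watch for contact.

step_arm(
  plan=[0,0,0.1,0,0,0,0,0,0.1,0,0,0,0,0,0.1,0,0,0,0,0,0.1,0,0,0,0,0,0,0,0,0],
)

```text
time_s: 6.93
ee_pos: [552.0, 72.1, 47.9]
ee_rot: [-180.0, 0.0, 94.0]
force: [-0.1, -0.1, 0.5]
gripper_width: 0.4
gripper_force: 0.0
```

step_arm(
  plan=[0,0,0.1,0,0,0,0,0,0.1,0,0,0,0,0,0.1,0,0,0,0,0,0,0,0,0],
)

```text
time_s: 7.27
ee_pos: [552.0, 72.1, 44.9]
ee_rot: [-180.0, 0.0, 94.0]
force: [0.1, 0.4, 0.2]
gripper_width: 0.4
gripper_force: 0.0
```

Run:
```python
from h import *
F()
p=viewer.grab_frame('side')
a=p['img'][110:240,230:400];cv2.imwrite('pics/c5.png',cv2.resize(a,None,fx=4.5,fy=4.5,interpolation=2)[:,:,::-1])
# tip: lowest dark bluish pixel near finger
s=sensors.state();o=np.array(s['ee_pos']);M=rot(s['ee_rot']);print(proj(p,o+M@[0,0,14]),s['qpos'])
```

```text
fence xy [-76.9 136.1] z 44.9 yaw 90.25 F [0.1 0.4 0.2] 7.2667
[np.float64(286.7769159919886), np.float64(189.1043976400262)] [ 6.26473319e+00  2.52039708e+01  1.04505392e+02 -5.57866883e-03
  5.03078386e+01  2.31607035e+00]
```

step_arm(
  plan=[0,0,0.1,0,0,0,0,0,0.1,0,0,0,0,0,0,0,0,0],
)

```text
time_s: 7.57
ee_pos: [552.0, 72.1, 42.9]
ee_rot: [-180.0, 0.0, 94.0]
force: [-0.5, 0.5, 0.3]
gripper_width: 0.8
gripper_force: 0.0
```

step_arm(
  plan=[0,0,0.1,0,0,0,0,0,0.1,0,0,0,0,0,0,0,0,0],
)

```text
time_s: 7.82
ee_pos: [552.0, 72.1, 40.9]
ee_rot: [-180.0, 0.0, 94.0]
force: [-0.3, 0.0, 0.4]
gripper_width: 0.5
gripper_force: 0.0
```

Run:
```python
from h import *
F()
p=viewer.grab_frame('side')
a=p['img'][110:240,230:400];cv2.imwrite('pics/c6.png',cv2.resize(a,None,fx=4.5,fy=4.5,interpolation=2)[:,:,::-1])
s=sensors.state();o=np.array(s['ee_pos']);M=rot(s['ee_rot']);print((np.array(proj(p,o+M@[0,0,14]))-[230,110])*4.5)
```

```text
fence xy [-76.9 136.1] z 40.9 yaw 90.25 F [-0.3  0.   0.4] 7.8167
[255.35630274 361.1018547 ]
```

View pics/c6.png

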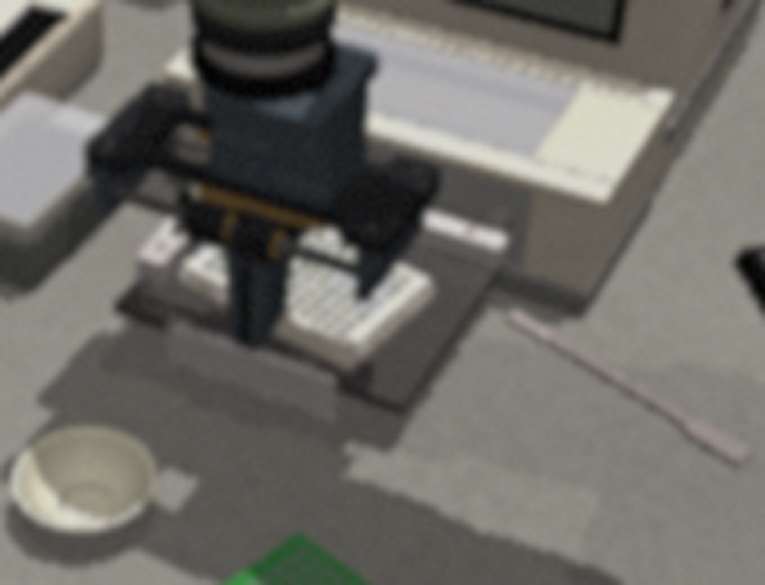

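Here the tips are at about (250,340), against a predicted (255,361). That is the same roughly 15 mm height bias and there has been no contact, so the tips are near z 41. I'll go on down to find the deck exactly.

step_arm(
  plan=[0,0,0.1,0,0,0,0,0,0.1,0,0,0,0,0,0.1,0,0,0,0,0,0,0,0,0],
)

```text
time_s: 8.2
ee_pos: [551.9, 72.1, 37.9]
ee_rot: [-180.0, 0.0, 94.0]
force: [0.0, 0.3, -0.2]
gripper_width: 0.4
gripper_force: 0.0
```

step_arm(
  plan=[0,0,0.1,0,0,0,0,0,0,0,0,0],
)

```text
time_s: 8.37
ee_pos: [552.0, 72.1, 37.0]
ee_rot: [-180.0, 0.0, 93.9]
force: [0.2, 0.1, 0.6]
gripper_width: 0.7
gripper_force: 0.0
```

step_arm(
  plan=[0,0,0.1,0,0,0,0,0,0,0,0,0],
)

```text
time_s: 8.53
ee_pos: [552.1, 72.1, 36.0]
ee_rot: [-180.0, 0.0, 94.0]
force: [0.4, 0.1, 0.3]
gripper_width: 0.4
gripper_force: 0.0
```

step_arm(
  plan=[0,0,0.1,0,0,0,0,0,0,0,0,0],
)

```text
time_s: 8.7
ee_pos: [552.1, 72.2, 35.0]
ee_rot: [-180.0, 0.0, 94.0]
force: [-0.1, -0.3, -0.6]
gripper_width: 0.2
gripper_force: 0.0
```

step_arm(
  plan=[0,0,0.05,0,0,0,0,0,0,0,0,0],
)

```text
time_s: 8.87
ee_pos: [552.1, 72.2, 34.6]
ee_rot: [-180.0, 0.0, 94.0]
force: [0.7, -0.5, 0.6]
gripper_width: 0.5
gripper_force: 0.0
```

step_arm(
  plan=[0,0,0.05,0,0,0,0,0,0,0,0,0],
)

```text
time_s: 9.03
ee_pos: [552.2, 72.2, 34.1]
ee_rot: [180.0, 0.0, 94.0]
force: [-0.3, -0.2, -0.6]
gripper_width: 0.1
gripper_force: 0.1
```

Run:
```python
from h import *
F()
p=viewer.grab_frame('side')
a=p['img'].astype(int)
for r in range(168,200):
    print(r,' '.join('%3d/%3d'%(a[r,c,0],a[r,c,2]-a[r,c,0]) for c in range(277,301,2)))
```

```text
fence xy [-76.7 136.1] z 34.1 yaw 90.25 F [-0.3 -0.2 -0.6] 9.0333
168 159/ -8 117/ -5  36/  5  19/  3  16/  0  17/  2  38/-18  61/-27  45/ -2  58/ -2  62/ -5  79/ -4
169 176/ -8 124/ -4  38/  4  23/  6  17/  1  17/  1  32/ -9  48/-19  37/  2  79/ -4  90/ -5  63/ -2
170 193/-10 129/ -5  41/  5  27/  4  26/  2  23/  2  19/  2  35/ -5  36/  4 115/ -5 143/ -8 103/ -4
171 197/-11 152/ -7  47/  3  30/  3  26/  4  30/  5  26/  3  29/  2  46/  3 145/ -7 170/ -8 151/ -7
172 172/-11 155/ -8  51/  3  23/  4  22/  5  31/  7  30/  6  24/  7  62/  0 157/ -7 181/ -9 182/ -9
173 139/-12 137/ -9  48/  3  24/  2  21/  4  31/  7  30/  6  23/  7  73/  0 159/ -8 183/ -9 190/-10
174 124/-12 123/-11  45/  3  22/  6  26/  2  34/  6  33/  5  21/  9  74/ -1 165/ -8 184/ -9 179/ -9
175 118/-13 128/-11  51/  2  20/  3  21/  4  35/  4  30/  7  26/  5  78/ -3 173/ -9 179/ -9 175/ -9
176 103/-12 120/-11  50/  2  20/  3  24/  0  34/  6  30/  7  26/  5  91/ -2 173/ -9 173/ -8 178/ -9
177  81/ -8  95/ -9  45/  3  24/  1  23/  3  35/  6  30/  7  26/  6  94/ -3 169/ -9 177/ -8 174/ -9
178  69/ -5  74/ -6  37/  5  24/  
[... 1465 characters left out ...]

193  87/ -5  91/ -5  93/ -5  91/ -5  92/ -6  93/ -6  93/ -6  92/ -6  89/ -4  93/ -5  99/ -6 101/ -6
194  82/ -5  86/ -5  88/ -6  91/ -5  94/ -6  92/ -5  93/ -6  93/ -5  92/ -5  92/ -5  91/ -5  95/ -5
195  80/ -6  83/ -6  83/ -6  87/ -5  89/ -4  93/ -6  92/ -6  93/ -7  93/ -5  93/ -5  92/ -6  93/ -5
196  80/ -6  80/ -5  78/ -6  81/ -5  85/ -5  91/ -6  93/ -4  91/ -5  94/ -6  93/ -6  92/ -5  90/ -4
197  81/ -5  79/ -5  79/ -5  77/ -6  81/ -5  87/ -5  95/ -6  91/ -5  94/ -6  94/ -6  93/ -6  92/ -4
198  79/ -6  81/ -5  79/ -6  79/ -6  79/ -7  81/ -5  89/ -6  88/ -5  92/ -6  93/ -4  94/ -6  92/ -5
199  78/ -5  79/ -5  79/ -7  80/ -6  78/ -4  77/ -6  81/ -7  81/ -6  85/ -5  90/ -5  92/ -4  94/ -6
```

Run:
```python
from h import *
p=viewer.grab_frame('side')
def fr(uv,z):
    d=atz(p,uv,z)[:2]-C; return np.round([d@u,d@v],1)
for z in (20,30,36): print(z,[fr(c,z) for c in ((281.5,187.5),(285,189),(289.8,187))])
print('lip edge at 36:',[fr(c,36) for c in ((279,185.2),(291,187.5),(299,190.7),(270,181.5))])
q=viewer.grab_frame('top')
for n,pp in (('side',p),('top',q)):
  for k in('lip','fence_corner'):
    for r in viewer.pinpoint(k,pp)[:1]:print(n,k,r['score'],r['location'])
```

```text
20 [array([-55.7, 125.8]), array([-66.8, 126.7]), array([-74.3, 113.5])]
30 [array([-61.1, 136. ]), array([-72. , 136.9]), array([-79.5, 123.8])]
36 [array([-64.4, 142.1]), array([-75.2, 143. ]), array([-82.6, 130.1])]
lip edge at 36: [array([-54.3, 137.1]), array([-86.2, 130.3]), array([-110.2,  131.8]), array([-26.1, 135.1])]
side lip 0.6 [284.0, 191.9]
top fence_corner 0.48 [370.2, 156.5]
```

step_arm(
  plan=[0,0,0.1,0,0,0,0,0,0,0,0,0],
)

```text
time_s: 9.55
ee_pos: [552.1, 72.2, 33.0]
ee_rot: [-180.0, 0.0, 94.0]
force: [0.2, 0.2, 0.5]
gripper_width: 0.3
gripper_force: 0.2
```

step_arm(
  plan=[0,0,0.1,0,0,0,0,0,0,0,0,0],
)

```text
time_s: 9.72
ee_pos: [552.2, 72.2, 32.0]
ee_rot: [180.0, -0.0, 93.9]
force: [-0.2, 0.2, 0.3]
gripper_width: 0.2
gripper_force: 0.3
```

step_arm(
  plan=[0,0,0.1,0,0,0,0,0,0,0,0,0],
)

```text
time_s: 9.88
ee_pos: [552.2, 72.3, 31.0]
ee_rot: [180.0, -0.0, 93.9]
force: [-0.1, 1.8, 0.7]
gripper_width: 0.6
gripper_force: 0.4
```

Run:
```python
from h import *
F()
p=viewer.grab_frame('side');F()
cv2.imwrite('pics/c7.png',cv2.resize(p['img'][150:210,245:335],None,fx=8,fy=8,interpolation=2)[:,:,::-1])
```

```text
fence xy [-76.6 136.2] z 31.0 yaw 90.25 F [0.  1.8 0.7] 9.8833
fence xy [-76.6 136.2] z 31.1 yaw 90.25 F [0.1 0.5 0.6] 9.9333
```

View pics/c7.png

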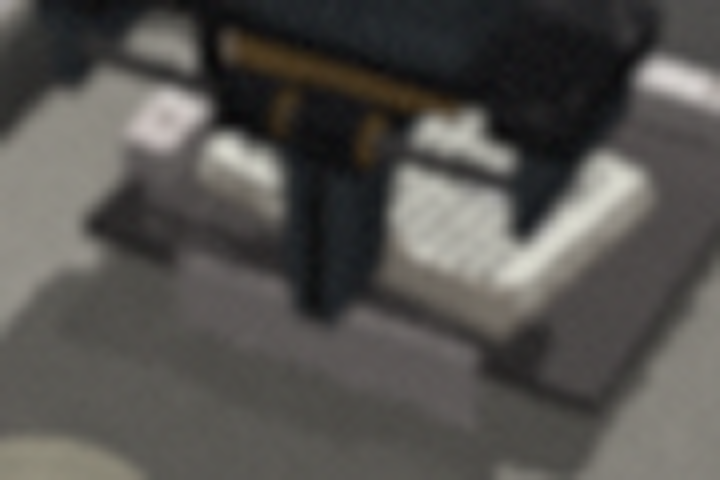

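The crop shows the tip at (317,320) right at the lip's top edge, and the gripper body's end at (520,238). The body's position fits the reported pose (bottom about 65 mm above TCP z). So the TCP reading is right, and the closed fingertips are just shorter than stated. I'll probe a little further to confirm deck contact.

step_arm(
  plan=[0,0,0.1,0,0,0,0,0,0,0,0,0],
)

```text
time_s: 10.1
ee_pos: [552.3, 72.3, 30.1]
ee_rot: [180.0, -0.0, 93.9]
force: [-0.0, 1.7, 0.3]
gripper_width: 0.4
gripper_force: 0.7
```

step_arm(
  plan=[0,0,0.1,0,0,0,0,0,0,0,0,0],
)

```text
time_s: 10.27
ee_pos: [552.2, 72.3, 29.1]
ee_rot: [180.0, -0.0, 94.0]
force: [0.0, 0.2, 0.3]
gripper_width: 0.3
gripper_force: 0.7
```

Run:
```python
from h import *
p=viewer.grab_frame('wrist');s=sensors.state();o=np.array(s['ee_pos']);M=rot(s['ee_rot']);F()
print(p['position']-o,p['attitude'],p['fx'])
for z in (14,0,-5,-40):
    print(z,[np.round(proj(p,o+M@[x,0,z])) for x in(-16,-8,0,8,16)])
h=np.concatenate([p['img'][180:300,200:360]]);cv2.imwrite('pics/w3.png',cv2.resize(h,None,fx=5,fy=5,interpolation=2)[:,:,::-1])
```

```text
fence xy [-76.7 136.1] z 29.1 yaw 90.25 F [-0.1  1.1  1.1] 10.3167
[ -5.42647342  67.92354205 179.40185772] [ 1.65751866e+02 -4.51352040e-02  3.88384181e+00] 301.42073857334407
14 [array([280., 257.]), array([280., 246.]), array([280., 235.]), array([280., 224.]), array([280., 212.])]
0 [array([280., 266.]), array([280., 254.]), array([280., 243.]), array([280., 231.]), array([280., 218.])]
-5 [array([280., 269.]), array([280., 258.]), array([280., 245.]), array([280., 233.]), array([280., 221.])]
-40 [array([280., 299.]), array([280., 285.]), array([280., 271.]), array([280., 256.]), array([280., 241.])]
```

View pics/w3.png

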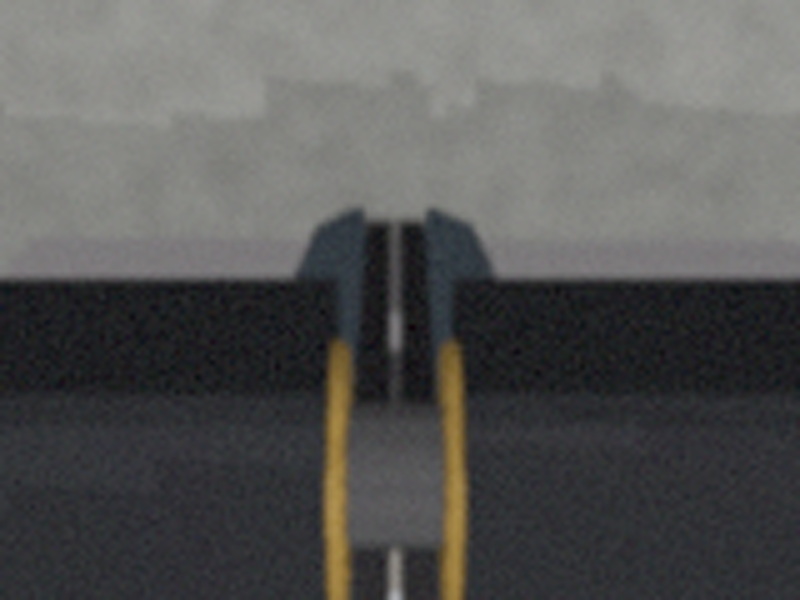

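The wrist crop shows both finger ends at about row 222, with the lip strip at rows 228–235. That fits fingertips about 32 mm wide ending near or behind the TCP plane, so they end up about 20 mm higher than stated. I've used all ten views, so from here I'll rely on forces and numbers.

step_arm(
  plan=[0,0,0.1,0,0,0,0,0,0.1,0,0,0,0,0,0,0,0,0],
)

```text
time_s: 10.57
ee_pos: [552.1, 72.2, 27.0]
ee_rot: [-180.0, 0.0, 94.0]
force: [0.6, 1.5, 1.6]
gripper_width: 0.5
gripper_force: 0.6
```

step_arm(
  plan=[0,0,0.1,0,0,0,0,0,0,0,0,0,0,0,0,0,0,0],
)

```text
time_s: 10.82
ee_pos: [552.1, 72.2, 27.0]
ee_rot: [180.0, 0.0, 94.0]
force: [-1.3, 1.7, 7.6]
gripper_width: 0.6
gripper_force: 3.7
```

Run:
```python
from h import *
F()
p=viewer.grab_frame('side');F();q=viewer.grab_frame('wrist');F()
print('lip edge rows in wrist at cols:',[np.round(proj(q,W(x,139,36)[:3]),1) for x in(-120,-100,-50,-30)])
g=q['img'].astype(int).sum(2)
for c in (215,240,320,345): print(c,g[222:240,c])
f=lambda P:np.round(proj(p,P),1)
for z in(30,36,42):
  print(z,[f(W(-76.7+a,136.1+b,z)[:3]) for a,b in((10,16),(-10,16),(-10,-16))])
a=p['img'].astype(int).sum(2)
for r in range(182,196): print(r,a[r,277:301])
```

```text
fence xy [-76.7 136.1] z 27.0 yaw 90.25 F [-1.2  1.8  7.6] 10.8167
fence xy [-76.7 136.1] z 27.0 yaw 90.25 F [-0.8  1.3  7.4] 10.8667
fence xy [-76.8 136.1] z 27.0 yaw 90.25 F [-1.5  0.8  7.4] 10.9167
lip edge rows in wrist at cols: [array([207.8, 243.1]), array([241.1, 243.2]), array([324.3, 243.4]), array([357.5, 243.5])]
215 [401 404 397 399 397 389 378 377 374 367 364 377 356 292 150  79 101  89]
240 [412 407 402 402 397 400 377 368 358 374 364 372 363 290 146  86  73  92]
320 [402 398 403 407 397 398 388 373 369 370 364 365 364 284 164  83  99  82]
345 [388 393 393 403 398 398 393 368 370 370 365 371 378 285 154  76  94 103]
30 [array([280.5, 191.7]), array([287.3, 194.2]), array([292.9, 187. ])]
36 [array([280.5, 190. ]), array([287.3, 192.4]), array([292.9, 185.3])]
42 [array([280.5, 188.3]), array([287.3, 190.7]), array([293. , 183.6])]
182 [132 130 128 123 114  95  77  51  65 109 104 107  96 100  95 133 215 289
 328 364 406 459 471 474]
183 [180 162 146 123 100 101  71  53  82  97 110 101  96  83  93 149 234 291
 318 315 334 361 377 410]
184 [248 233 213 170 126 100  77  36 
[... 498 characters left out ...]
 205 137  86  54  77  98 129 188 259 292 291 252 222 204
 188 185 191 199 199 211]
190 [269 269 270 257 236 186 137 112  93 113 164 216 277 300 308 300 292 281
 256 234 222 202 189 190]
191 [270 271 269 267 252 239 216 183 150 164 194 245 268 281 288 288 297 307
 308 291 275 257 222 205]
192 [270 267 266 269 270 261 261 237 220 218 236 258 264 270 267 275 276 288
 296 304 302 292 287 266]
193 [261 263 262 270 269 269 263 264 260 256 267 266 264 271 269 270 263 269
 276 274 285 290 292 303]
194 [237 248 255 256 257 260 269 270 268 265 267 267 266 264 269 261 266 266
 263 269 272 273 276 288]
195 [232 235 242 239 241 250 256 262 261 266 269 262 268 266 269 269 267 265
 265 270 266 269 267 269]
```

Deck contact: at TCP z 27 the force is 7.5 N upward, so the tips are at TCP z + 9 mm. I'll raise 4.5 mm so the tips meet the skirt at about z 40, then push along −y.

step_arm(
  plan=[0,0,-0.25,0,0,0,0,0,-0.2,0,0,0,0,0,0,0,0,0],
)

```text
time_s: 11.17
ee_pos: [552.1, 71.9, 30.8]
ee_rot: [180.0, 0.0, 94.0]
force: [0.2, 0.1, -0.4]
gripper_width: 0.5
gripper_force: 0.0
```

step_arm(
  plan=[-0.4,0,0,0,0,0,-0.4,0,0,0,0,0,-0.4,0,0,0,0,0,-0.4,0,0,0,0,0,-0.4,0,0,0,0,0],
)

```text
time_s: 11.58
ee_pos: [553.5, 51.7, 30.6]
ee_rot: [-180.0, -0.0, 93.9]
force: [-1.0, 1.4, 1.7]
gripper_width: 0.4
gripper_force: 1.0
```

step_arm(
  plan=[-0.2,0,0,0,0,0,-0.2,0,0,0,0,0,-0.2,0,0,0,0,0,-0.2,0,0,0,0,0,0,0,0,0,0,0],
)

```text
time_s: 12.0
ee_pos: [553.4, 44.9, 30.6]
ee_rot: [-179.9, -0.1, 93.9]
force: [-1.5, 4.8, 2.5]
gripper_width: 0.1
gripper_force: 2.4
```

```bash
cat > pl.py <<'E'
from h import *
F()
p=viewer.grab_frame('side');F()
def fr(uv,z):
    d=atz(p,uv,z)[:2]-C; return np.round([d@u,d@v],1)
for k,z in(('plate',36),('plate_corner',36),('fence_corner',36),('lip',21),('clip_post',77)):
    for r in viewer.pinpoint(k,p)[:4]:
        x=fr(r['location'],z)
        if abs(x[0])<180 and abs(x[1])<190: print(k,round(r['score'],2),r['location'],x)
a=p['img'][130:220,250:340]
g=cv2.resize(cv2.cvtColor(a,cv2.COLOR_RGB2GRAY),None,fx=4,fy=4,interpolation=2)
b=cv2.threshold(g,135,255,0)[1]
cs,_=cv2.findContours(b,0,2)
for c in cs:
    if cv2.contourArea(c)>800:
        h=cv2.approxPolyDP(cv2.convexHull(c),6,True)[:,0]/4+[250,130]
        print('blob',cv2.contourArea(c)/16,[fr(q,50.4).tolist() for q in h])
E
python3 pl.py
```

```text
fence xy [-77.2 108.8] z 30.6 yaw 90.19 F [-1.1  4.9  2.5] 12.0
fence xy [-77.2 108.8] z 30.6 yaw 90.2 F [-1.9  3.7  2.1] 12.05
plate 0.76 [299.2, 170.3] [-73.3  55.7]
fence_corner 0.92 [288.3, 148.9] [ -0.9 -19. ]
lip 0.68 [285.2, 190.3] [-70.2 132.1]
lip 0.33 [300.7, 170.0] [-68.4  35.3]
clip_post 0.49 [272.8, 154.8] [-2.6 76.4]
blob 101.78125 [[-41.6, 261.0], [-82.2, 262.6], [-90.4, 278.0], [-61.4, 293.6]]
blob 183.78125 [[-247.1, 194.0], [-236.2, 199.8], [-188.0, 191.3], [-190.9, 172.9], [-217.0, 156.9], [-232.0, 156.9]]
blob 260.125 [[-142.9, 16.4], [-140.1, 92.2], [-91.0, 89.4], [-74.7, 51.8], [-133.3, 11.5]]
blob 227.0625 [[26.8, 56.0], [-0.3, 83.0], [4.8, 184.7], [46.8, 115.8], [46.6, 74.7]]
blob 328.1875 [[-102.6, -161.8], [-137.5, -75.8], [-59.5, -81.1], [-41.8, -129.1]]
blob 106.3125 [[103.2, -51.1], [91.1, 43.0], [137.2, -32.7]]
```

step_arm(
  plan=[0,0,-0.1,0,0,0,0,0,0,0,0,0],
)

```text
time_s: 12.47
ee_pos: [553.5, 44.1, 31.4]
ee_rot: [-179.9, 0.0, 94.0]
force: [-2.0, 2.0, 0.0]
gripper_width: 0.3
gripper_force: 1.2
```

step_arm(
  plan=[-0.1,0,0,0,0,0,-0.1,0,0,0,0,0,0,0,0,0,0,0],
)

```text
time_s: 12.72
ee_pos: [553.2, 42.7, 31.3]
ee_rot: [-179.9, -0.1, 93.9]
force: [-3.7, 4.9, 0.5]
gripper_width: 0.5
gripper_force: 2.6
```

step_arm(
  plan=[-0.1,0,0,0,0,0,-0.1,0,0,0,0,0,0,0,0,0,0,0],
)

```text
time_s: 12.97
ee_pos: [553.3, 40.8, 31.3]
ee_rot: [-179.9, -0.1, 93.9]
force: [-3.3, 5.4, 1.3]
gripper_width: 0.3
gripper_force: 2.7
```

```bash
python3 pl.py|grep -v 'blob [0-9.]* \[\[-[24]\|lip'
```

```text
fence xy [-77.6 104.7] z 31.3 yaw 90.2 F [-3.   5.6  1.3] 12.9667
fence xy [-77.6 104.7] z 31.3 yaw 90.2 F [-3.1  5.1  0.9] 13.0167
plate 0.8 [300.2, 167.9] [-71.   44.9]
plate 0.68 [277.1, 150.7] [23.6  4.3]
fence_corner 0.82 [290.2, 150.6] [ -9.7 -14.1]
blob 187.125 [[-186.0, 191.4], [-189.8, 170.5], [-231.3, 155.2], [-247.1, 194.0], [-238.3, 198.7]]
blob 119.1875 [[-35.2, 250.5], [-81.0, 259.4], [-90.4, 278.0], [-61.4, 293.6]]
blob 267.78125 [[-143.1, 10.0], [-147.5, 23.9], [-138.2, 86.3], [-92.4, 86.3], [-74.9, 42.9]]
blob 52.53125 [[-10.2, 71.3], [-13.9, 57.8], [-29.1, 58.6], [-43.9, 80.8], [-16.2, 80.8]]
blob 238.03125 [[21.3, 55.8], [0.1, 79.4], [4.8, 184.7], [47.3, 114.9], [47.1, 68.3]]
blob 305.40625 [[-102.6, -161.8], [-137.5, -75.8], [-63.2, -80.1], [-43.8, -130.2]]
blob 108.15625 [[103.2, -51.1], [91.1, 43.0], [137.2, -32.7]]
```

```bash
cat > car.py <<'E'
from h import *
p=viewer.grab_frame('side')
a=cv2.imread('pics/side0.png',0);b=cv2.cvtColor(p['img'],cv2.COLOR_RGB2GRAY)
def sh(n,x0,x1,y0,y1):
    A=cv2.resize(a[y0:y1,x0:x1],None,fx=4,fy=4,interpolation=2);B=cv2.resize(b[y0-6:y1+6,x0-6:x1+6],None,fx=4,fy=4,interpolation=2)
    m=cv2.matchTemplate(B,A,cv2.TM_CCOEFF_NORMED);_,s,_,l=cv2.minMaxLoc(m);print(n,round(s,3),(l[0]/4-6,l[1]/4-6))
e=lambda x,y,z:np.array(proj(p,W(x,y,z)[:3]))
print('10mm in -y =',e(-120,129,36)-e(-120,139,36))
sh('deckcorner',302,332,182,206);sh('lip right part',290,312,184,202);sh('lip left',262,280,176,192)
sh('fence right end',318,350,152,174);sh('bench ref spatula',340,380,165,205);sh('fence side end',255,272,156,180)
F()
E
python3 car.py
```

```text
10mm in -y = [ 1.70135343 -2.27248518]
deckcorner 0.829 (4.25, -6.0)
lip right part 0.486 (6.0, -6.0)
lip left 0.668 (0.75, -1.0)
fence right end 0.407 (2.25, -0.5)
bench ref spatula 0.981 (-0.25, 0.0)
fence side end 0.836 (1.25, -1.75)
fence xy [-77.7 104.7] z 31.3 yaw 90.21 F [-4.   5.3  0. ] 13.3167
```

Fence and deck features seem to have shifted by a few millimetres, so the carrier may be moving. I'll retract and measure properly with the unobstructed top camera.

Run:
```python
from h import *
s=sensors.state();p=s['ee_pos'];plan([(p[0]-.6,p[1]+10,p[2],93.9),(p[0],p[1]+10,190,93.9),(450,320,190,93.9)])
```

```text
[ 1, 0.008, 0, 0, 0, 0, -0.001, 0.015, -3.97, 0, 0, 0, -0.001, 0.015, -3.97, 0, 0, 0, -0.001, 0.015, -3.97, 0, 0, 0, -0.001, 0.015, -3.97, 0, 0, 0 ]
[ 3.44, -1.06, 0, 0, 0, 0, 3.44, -1.06, 0, 0, 0, 0, 3.44, -1.06, 0, 0, 0, 0, 3.44, -1.06, 0, 0, 0, 0, 3.44, -1.06, 0, 0, 0, 0 ]
[ 3.44, -1.06, 0, 0, 0, 0, 3.44, -1.06, 0, 0, 0, 0, 3.44, -1.06, 0, 0, 0, 0 ]
```

step_arm(
  plan=[1,0,0,0,0,0,0,0,-3.9,0,0,0,0,0,-4,0,0,0,0,0,-4,0,0,0,0,0,-4,0,0,0],
)

```text
time_s: 13.73
ee_pos: [554.0, 49.8, 192.5]
ee_rot: [179.9, 0.1, 94.0]
force: [0.9, -0.2, -0.4]
gripper_width: 0.4
gripper_force: 0.0
```

step_arm(
  plan=[3.5,-1.1,0,0,0,0,3.5,-1.1,0,0,0,0,3.5,-1.1,0,0,0,0,3.5,-1.1,0,0,0,0,3.5,-1.1,0,0,0,0],
)

```text
time_s: 14.15
ee_pos: [486.7, 222.1, 191.0]
ee_rot: [179.9, 0.1, 93.9]
force: [0.6, -0.3, 0.9]
gripper_width: 0.4
gripper_force: 0.0
```

step_arm(
  plan=[3.4,-1.0,0,0,0,0,3.4,-1.0,0,0,0,0,3.4,-1.0,0,0,0,0,0,0,0,0,0,0],
)

```text
time_s: 14.48
ee_pos: [448.5, 325.9, 190.7]
ee_rot: [179.9, -0.2, 94.3]
force: [0.6, -0.8, 0.3]
gripper_width: 0.7
gripper_force: 0.0
```

```bash
cat > top.py <<'E'
from h import *
q=viewer.grab_frame('top');save(q,'topnow.png')
import os
a0=cv2.imread('pics/top0.png',0)
def fr(uv,z):
    d=atz(q,uv,z)[:2]-C; return np.array([d@u,d@v])
def px(x,y,z): return np.array(proj(q,W(x,y,z)[:3]))
def edge(g,A,B,z,dirn,span,sign,n=25,name=''):
    # scan along frame direction dirn at points A..B (frame coords), height z; strongest gradient of given sign
    out=[]
    for k in np.linspace(0,1,n):
        s=np.array(A)*(1-k)+np.array(B)*k
        o=np.arange(-span,span+.01,.4);uv=np.array([px(*(s+t*np.array(dirn)),z) for t in o],np.float32)
        v=cv2.remap(g,uv[None,:,0],uv[None,:,1],cv2.INTER_CUBIC)[0].astype(float)
        v=cv2.GaussianBlur(v[None],(0,0),3)[0];d=sign*np.gradient(v);j=d.argmax()
        out.append(np.r_[s+o[j]*np.array(dirn),d[j]])
    out=np.array(out);P=out[:,:2].astype(np.float32)
    vx,vy,x,y=cv2.fitLine(P,cv2.DIST_HUBER,0,.01,.01).ravel()
    r=(P-[x,y])@[-vy,vx]
    if abs(vx)>abs(vy): val=[y+(t-x)*vy/vx for t in(A[0],B[0])]
    else: val=[x+(t-y)*vx/vy for t in(A[1],B[1])]
    print(name,'ang %.2f'%(np.degrees(np.arctan(vy/vx)) if abs(vx)>abs(vy) else -np.degrees(np.arctan(vx/vy))),np.round(val,1),'mad %.1f'%np.median(abs(r)))
def measure(g):
    edge(g,(-160,-9+9),(-10,0),52,(0,1),14,-1,name='inner fence face y')
    edge(g,(0,15),(0,30),52,(1,0),8,1,name='side fence face x')
    edge(g,(-165,139),(-20,139),36,(0,1),14,1,name='deck/lip outer edge y')
    edge(g,(-172,30),(-172,120),36,(1,0),10,-1,name='deck -x edge')
def plate(g):
    im=cv2.resize(g,None,fx=4,fy=4,interpolation=2)
    poly=np.array([px(*c,50.4) for c in((-168,4),(-3,4),(-3,135),(-168,135))])*4+1.5
    m=np.zeros_like(im);cv2.fillPoly(m,[poly.astype(np.int32)],255)
    b=cv2.threshold(cv2.morphologyEx(im,cv2.MORPH_CLOSE,np.ones((17,17))),120,255,0)[1]&m
    cs,_=cv2.findContours(b,0,2);c=max(cs,key=cv2.contourArea)
    P=np.array([fr((t[0]-1.5)/4,50.4) for t in c[:,0]]).astype(np.float32)
    print('plate rect',cv2.minAreaRect(P),np.round(cv2.boxPoints(cv2.minAreaRect(P)),1).tolist())
if __name__=='__main__':
    F()
    print('THEN');measure(a0);plate(a0)
    g=cv2.cvtColor(q['img'],cv2.COLOR_RGB2GRAY);print('NOW');measure(g);plate(g)
    for k in('plate','plate_corner','fence_corner','lip','clip_post','clip_pivot'):
        for r in viewer.pinpoint(k,q)[:3]:
            x=fr(r['location'],Z[k])
            if abs(x+[80,-70]).max()<110: print(k,round(r['score'],2),np.round(x,1))
E
python3 top.py
```

```text
fence xy [-163.1  393.2] z 190.6 yaw 90.54 F [-0.6 -0.8 -0.3] 14.5333
THEN
inner fence face y ang -0.01 [0.4 0.4] mad 0.0
side fence face x ang -3.27 [0.8 1.6] mad 0.1
deck/lip outer edge y ang 0.17 [147.4 147.8] mad 2.0
deck -x edge ang 0.12 [-171.1 -171.3] mad 0.4Traceback (most recent call last):
  File "top.py", line 38, in <module>
    print('THEN');measure(a0);plate(a0)
                              ~~~~~^^^^
  File "top.py", line 34, in plate
    P=np.array([fr((t[0]-1.5)/4,50.4) for t in c[:,0]]).astype(np.float32)
                ~~^^^^^^^^^^^^^^^^^^^
  File "top.py", line 6, in fr
    d=atz(q,uv,z)[:2]-C; return np.array([d@u,d@v])
      ~~~^^^^^^^^
  File "h.py", line 11, in atz
    o,d=ray(p,uv); return o+d*(z-o[2])/d[2]
        ~~~^^^^^^
  File "h.py", line 8, in ray
    d=rot(p['attitude'])@np.array([(uv[0]-p['cx'])/p['fx'],(uv[1]-p['cy'])/p['fy'],1])
                                    ~~^^^
IndexError: invalid index to scalar variable.
```

```bash
sed -i 's/fr((t\[0\]-1.5)\/4/fr((t-1.5)\/4/' top.py; python3 top.py
```

```text
fence xy [-162.8  391.5] z 190.5 yaw 90.43 F [ 0.9 -0.5 -0. ] 14.5833
THEN
inner fence face y ang -0.01 [0.4 0.4] mad 0.0
side fence face x ang -3.27 [0.8 1.6] mad 0.1
deck/lip outer edge y ang 0.17 [147.4 147.8] mad 2.0
deck -x edge ang 0.12 [-171.1 -171.3] mad 0.4
plate rect ((-77.34063720703125, 74.36175537109375), (84.12030029296875, 126.05622863769531), 79.17330169677734) [[-147.10000610351562, 44.900001525878906], [-23.299999237060547, 21.200000762939453], [-7.5, 103.80000305175781], [-131.3000030517578, 127.5]]
NOW
inner fence face y ang -0.49 [-5.1 -6.4] mad 0.3
side fence face x ang -3.40 [0.8 1.7] mad 0.1
deck/lip outer edge y ang -6.78 [142.4 125.1] mad 2.1
deck -x edge ang 0.10 [-171.1 -171.3] mad 0.4
plate rect ((-77.13951873779297, 44.41136169433594), (83.527587890625, 127.7433853149414), 84.2961654663086) [[-144.8000030517578, 9.199999809265137], [-17.700000762939453, -3.5], [-9.399999618530273, 79.5999984741211], [-136.5, 92.30000305175781]]
plate 0.7 [-77.3  41.8]
plate_corner 0.71 [-18.8  -5.8]
fence_corner 0.94 [ -4.7 -14.1]
lip 0.67 [29.8 29.1]
lip 0.66 [-79.  132.3]
clip_post 0.43 [ 4.4 67.7]
clip_pivot 0.64 [15.8 33.8]
```

The fence now reads about 6 mm further in, so the carrier did creep. The plate's corner touches the inner fence at x≈−16 with the plate still at −5.7°, so the central push was jamming by friction. I'll re-zero the frame and push at the plate's −x end, where the lever arm avoids the jam.

```bash
cat >> h.py <<'E'
C=C-6.2*v
E
python3 - <<'E'
from h import *
F();plan([W(-125,130,110),W(-125,130,31)])
E
```

```text
fence xy [-162.3  395.8] z 190.7 yaw 90.15 F [-1.2  1.   0.7] 14.8833
[ -3.32, 0.458, 1.01, 0, 0, 0, -3.32, 0.459, 1.01, 0, 0, 0, -3.32, 0.46, 1.01, 0, 0, 0, -3.32, 0.461, 1.01, 0, 0, 0, -3.32, 0.462, 1.01, 0, 0, 0 ]
[ -3.32, 0.463, 1.01, 0, 0, 0, -3.32, 0.464, 1.01, 0, 0, 0, -3.32, 0.465, 1.01, 0, 0, 0, 0, 0, 3.95, 0, 0, 0, 0, 0, 3.95, 0, 0, 0 ]
```

step_arm(
  plan=[-3.3,0.46,1,0,0,0,-3.3,0.46,1,0,0,0,-3.3,0.46,1,0,0,0,-3.3,0.46,1,0,0,0,-3.3,0.46,1,0,0,0],
)

```text
time_s: 15.3
ee_pos: [484.4, 155.4, 140.4]
ee_rot: [180.0, 0.0, 93.9]
force: [-0.7, -0.3, 0.5]
gripper_width: 0.0
gripper_force: 0.0
```

step_arm(
  plan=[-3.4,0.46,1,0,0,0,-3.4,0.46,1,0,0,0,-3.3,0.46,1,0,0,0,0,0,3.5,0,0,0,0,0,2.5,0,0,0],
)

```text
time_s: 15.72
ee_pos: [505.4, 55.0, 49.9]
ee_rot: [179.9, 0.0, 93.7]
force: [-0.5, 1.0, -0.1]
gripper_width: 0.4
gripper_force: 0.0
```

step_arm(
  plan=[0,0,1.2,0,0,0,0,0,0.7,0,0,0,0,0,0,0,0,0,0,0,0,0,0,0],
)

```text
time_s: 16.05
ee_pos: [505.3, 57.6, 32.1]
ee_rot: [180.0, 0.0, 93.9]
force: [-0.2, -0.6, 0.5]
gripper_width: 0.3
gripper_force: 0.0
```

```bash
python3 -c "
from h import *
F()"
```

```text
fence xy [-124.4  130.8] z 32.1 yaw 90.23 F [-0.3 -0.6  0.5] 16.05
```

step_arm(
  plan=[-0.6,0,0.1,0,0,0,-0.6,0,0,0,0,0,-0.4,0,0,0,0,0,-0.3,0,0,0,0,0,-0.3,0,0,0,0,0],
)

```text
time_s: 16.47
ee_pos: [506.4, 35.6, 31.1]
ee_rot: [180.0, -0.0, 93.9]
force: [-0.7, 0.4, 0.1]
gripper_width: 0.7
gripper_force: 0.5
```

step_arm(
  plan=[-0.2,0,0,0,0,0,-0.1,0,0,0,0,0,0,0,0,0,0,0],
)

```text
time_s: 16.72
ee_pos: [506.7, 32.7, 30.7]
ee_rot: [180.0, 0.0, 93.9]
force: [1.0, 0.2, 0.0]
gripper_width: 0.7
gripper_force: 0.0
```

step_arm(
  plan=[-0.1,0,0,0,0,0,0,0,0,0,0,0],
)

```text
time_s: 16.88
ee_pos: [506.6, 31.9, 30.6]
ee_rot: [180.0, 0.0, 94.0]
force: [-0.6, -0.7, -0.9]
gripper_width: 0.1
gripper_force: 0.1
```

```bash
python3 -c "
from h import *
F()"; python3 pl.py|grep -v 'blob [0-9.]* \[\[-[24]'
```

```text
fence xy [-124.7  105.1] z 30.6 yaw 90.26 F [-0.7 -0.6 -0.9] 16.8833
fence xy [-124.7  105.1] z 30.6 yaw 90.26 F [-0.7 -0.6 -0.9] 16.8833
fence xy [-124.7  105.1] z 30.6 yaw 90.27 F [0.5 0.2 0.1] 16.9333
plate 0.83 [300.2, 169.7] [-74.5  58.3]
plate_corner 0.64 [289.5, 147.9] [ -1.7 -18.9]
fence_corner 0.73 [287.1, 148.7] [  2.6 -12. ]
lip 0.77 [285.8, 187.4] [-66.2 127.2]
clip_post 0.45 [238.9, 163.0] [ 58.3 156.4]
clip_post 0.38 [274.1, 153.7] [-3.3 76.6]
blob 238.1875 [[-10.7, 79.8], [-12.5, 45.1], [-36.4, 42.8], [-83.1, 59.7], [-92.3, 81.7], [-16.7, 87.9]]
blob 696.625 [[18.9, 63.3], [-0.5, 84.0], [-91.4, 283.7], [-61.4, 299.8], [46.2, 123.0], [47.0, 67.8]]
blob 57.8125 [[-12.9, 24.9], [-15.6, 7.0], [-37.7, 3.4], [-45.5, 12.7], [-42.6, 28.9]]
blob 51.96875 [[-102.6, -155.6], [-132.3, -71.0], [-117.8, -87.4], [-97.2, -152.7]]
blob 231.15625 [[95.8, -48.8], [54.3, 20.9], [54.7, 49.0], [91.1, 49.2], [137.2, -26.5]]
```

Low force so far, so the plate is rotating freely. I'll continue in small steps until it seats.

step_arm(
  plan=[-0.1,0,0,0,0,0,0,0,0,0,0,0],
)

```text
time_s: 17.35
ee_pos: [506.6, 30.9, 30.6]
ee_rot: [-180.0, -0.0, 94.0]
force: [-0.0, 0.1, -0.2]
gripper_width: 0.7
gripper_force: 0.2
```

step_arm(
  plan=[-0.1,0,0,0,0,0,0,0,0,0,0,0],
)

```text
time_s: 17.52
ee_pos: [506.6, 30.2, 30.6]
ee_rot: [-180.0, -0.0, 93.9]
force: [0.0, 2.2, 0.0]
gripper_width: 0.5
gripper_force: 1.1
```

step_arm(
  plan=[-0.1,0,0,0,0,0,0,0,0,0,0,0],
)

```text
time_s: 17.68
ee_pos: [506.7, 29.7, 30.6]
ee_rot: [-180.0, -0.1, 93.9]
force: [-0.3, 4.5, -0.1]
gripper_width: 0.3
gripper_force: 2.4
```

step_arm(
  plan=[-0.05,0,0,0,0,0,0,0,0,0,0,0],
)

```text
time_s: 17.85
ee_pos: [506.7, 29.4, 30.6]
ee_rot: [-180.0, -0.1, 93.9]
force: [-0.6, 5.3, -0.2]
gripper_width: 0.9
gripper_force: 2.8
```

Seated flush on the inner fence: the force rises sharply to 5 N. Now I'll go around to the −x end for the push towards the side fence.

step_arm(
  plan=[0.8,0,0,0,0,0,0.7,0,0,0,0,0,0,-2.2,0,0,0,0,0,-2.2,0,0,0,0,0,-0.6,0,0,0,0],
)

```text
time_s: 18.27
ee_pos: [452.1, 40.0, 30.2]
ee_rot: [-179.7, 0.0, 94.0]
force: [-0.8, 0.1, -0.0]
gripper_width: 0.3
gripper_force: 0.0
```

step_arm(
  plan=[-2,0,0,0,0,0,-2.2,0,0,0,0,0,-2,0,0,0,0,0,-1,0,0,0,0,0,0,0,0,0,0,0],
)

```text
time_s: 18.68
ee_pos: [462.0, -33.2, 30.8]
ee_rot: [179.9, 0.0, 93.8]
force: [0.7, 0.1, -0.4]
gripper_width: 0.4
gripper_force: 0.0
```

```bash
python3 -c "
from h import *
F()"; python3 pl.py|grep -v 'blob [0-9.]* \[\[-[24]'
```

```text
fence xy [-173.5   42.9] z 30.8 yaw 90.13 F [ 0.7  0.1 -0.4] 18.6833
fence xy [-173.5   42.9] z 30.8 yaw 90.13 F [ 0.7  0.1 -0.4] 18.6833
fence xy [-173.9   43.9] z 30.7 yaw 90.14 F [ 0.4 -0.7  0.8] 18.7333
plate 0.95 [303.2, 166.2] [-75.   40.3]
plate_corner 0.91 [291.4, 150.9] [-13.4  -8.2]
fence_corner 0.77 [291.7, 149.0] [ -9.9 -17. ]
lip 0.88 [283.5, 191.7] [-68.9 145.4]
clip_post 0.46 [274.0, 152.2] [ 0.2 70.7]
clip_post 0.21 [277.2, 151.0] [-4.8 61.7]
blob 1297.78125 [[46.3, 66.1], [17.7, 64.0], [-164.8, 244.3], [-61.4, 299.8], [46.8, 122.0]]
blob 762.5 [[18.5, 32.2], [15.7, -15.6], [-98.8, -16.0], [-137.2, -6.2], [-141.0, 19.9], [-132.6, 43.0], [-67.7, 87.7], [-15.1, 85.0]]
blob 93.15625 [[-15.7, -108.8], [-15.7, -69.1], [55.1, -69.2]]
blob 226.875 [[96.5, -48.5], [54.3, 20.9], [55.3, 47.9], [91.8, 48.1], [137.2, -26.5]]
```

step_arm(
  plan=[0,0.6,0,0,0,0,0,0.6,0,0,0,0,0,0.5,0,0,0,0,0,0.4,0,0,0,0,0,0.3,0,0,0,0],
)

```text
time_s: 19.4
ee_pos: [485.8, -30.1, 30.6]
ee_rot: [180.0, 0.0, 94.0]
force: [-0.2, 0.4, -0.0]
gripper_width: 0.3
gripper_force: 0.0
```

step_arm(
  plan=[0,0.2,0,0,0,0,0,0.2,0,0,0,0,0,0.1,0,0,0,0,0,0,0,0,0,0],
)

```text
time_s: 19.73
ee_pos: [489.8, -29.9, 30.6]
ee_rot: [-180.0, 0.0, 94.0]
force: [-0.1, 0.7, 1.0]
gripper_width: 0.5
gripper_force: 0.0
```

step_arm(
  plan=[0,0.1,0,0,0,0,0,0.1,0,0,0,0,0,0,0,0,0,0],
)

```text
time_s: 19.98
ee_pos: [491.6, -29.8, 30.6]
ee_rot: [-180.0, 0.0, 93.9]
force: [-1.0, 0.3, 0.6]
gripper_width: 0.6
gripper_force: 0.3
```

```bash
python3 -c "
from h import *
F()"; python3 pl.py|grep plate
```

```text
fence xy [-143.7   44.5] z 30.6 yaw 90.25 F [-1.   0.3  0.6] 19.9833
plate 0.57 [301.5, 166.9] [-72.2  45.4]
plate_corner 0.58 [287.5, 147.9] [  3.4 -16.1]
```

step_arm(
  plan=[0,0.15,0,0,0,0,0,0.15,0,0,0,0,0,0,0,0,0,0],
)

```text
time_s: 20.53
ee_pos: [495.4, -29.5, 30.7]
ee_rot: [180.0, 0.0, 94.0]
force: [-0.7, 0.3, 0.1]
gripper_width: 0.1
gripper_force: 0.1
```

step_arm(
  plan=[0,0.15,0,0,0,0,0,0.15,0,0,0,0,0,0,0,0,0,0],
)

```text
time_s: 20.78
ee_pos: [498.2, -29.3, 30.7]
ee_rot: [180.0, 0.0, 94.0]
force: [-1.1, 0.1, -0.1]
gripper_width: 0.4
gripper_force: 0.3
```

step_arm(
  plan=[0,0.1,0,0,0,0,0,0.1,0,0,0,0,0,0,0,0,0,0],
)

```text
time_s: 21.03
ee_pos: [500.0, -29.2, 30.7]
ee_rot: [180.0, 0.0, 94.0]
force: [-0.9, -0.1, 1.1]
gripper_width: 0.2
gripper_force: 0.5
```

step_arm(
  plan=[0,0.1,0,0,0,0,0,0.1,0,0,0,0,0,0,0,0,0,0],
)

```text
time_s: 21.28
ee_pos: [500.7, -29.1, 30.6]
ee_rot: [-179.9, -0.0, 94.0]
force: [-4.0, -0.1, 2.1]
gripper_width: 0.4
gripper_force: 2.8
```

step_arm(
  plan=[0,0.1,0,0,0,0,0,0,0,0,0,0],
)

```text
time_s: 21.45
ee_pos: [500.8, -29.1, 30.5]
ee_rot: [-179.7, -0.0, 94.0]
force: [-6.6, -0.6, 5.6]
gripper_width: 0.7
gripper_force: 4.2
```

step_arm(
  plan=[0,0.1,0,0,0,0,0,0,0,0,0,0],
)

```text
time_s: 21.62
ee_pos: [500.8, -29.1, 30.5]
ee_rot: [-179.6, -0.0, 94.0]
force: [-8.8, -1.8, 6.7]
gripper_width: 0.2
gripper_force: 5.5
```

```bash
python3 -c "
from h import *
F()"; python3 pl.py
```

```text
fence xy [-134.5   44.6] z 30.5 yaw 90.27 F [-8.9 -1.2  6.7] 21.6167
fence xy [-134.5   44.6] z 30.5 yaw 90.27 F [-8.9 -1.2  6.7] 21.6167
fence xy [-134.5   44.6] z 30.5 yaw 90.27 F [-8.  -0.9  6.8] 21.6667
plate 0.97 [299.7, 166.6] [-67.2  46.5]
plate_corner 0.94 [286.0, 152.7] [-3.7  7. ]
fence_corner 0.88 [288.8, 150.3] [-5.4 -7.3]
fence_corner 0.57 [238.5, 161.8] [ 93.7 108.3]
lip 0.58 [284.7, 190.2] [-68.9 138.6]
clip_post 0.63 [270.5, 155.9] [ 0.4 89.8]
blob 1606.25 [[-92.2, -8.4], [-103.4, 14.6], [-150.3, 252.1], [-61.4, 299.8], [46.2, 123.0], [47.0, 67.8], [18.9, -13.8]]
blob 228.34375 [[95.8, -48.8], [54.3, 20.9], [54.7, 47.6], [91.8, 48.1], [137.2, -26.5]]
```

Side contact found. I'll back off and nudge −y at mid-length, then check from the top camera.

step_arm(
  plan=[0,-0.8,0,0,0,0,0,-0.7,-2,0,0,0,0,0,-3,0,0,0,2.8,2.5,0,0,0,0,2.8,2.5,0,0,0,0],
)

```text
time_s: 22.33
ee_pos: [537.3, 29.1, 83.1]
ee_rot: [179.6, 0.0, 93.8]
force: [1.0, -0.2, -0.1]
gripper_width: 0.4
gripper_force: 0.0
```

step_arm(
  plan=[2.0,2.5,0,0,0,0,0,0.8,2.0,0,0,0,0,0,2.0,0,0,0,0,0,0.9,0,0,0,0,0,0,0,0,0],
)

```text
time_s: 22.75
ee_pos: [565.0, 51.6, 29.4]
ee_rot: [-179.8, -0.0, 94.0]
force: [1.0, -0.7, -0.7]
gripper_width: 0.4
gripper_force: 0.0
```

```bash
python3 -c "
from h import *
F()
viewer.grab_frame('side');F()"
```

```text
fence xy [-65.2 121. ] z 29.4 yaw 90.26 F [ 1.  -0.8 -0.7] 22.75
fence xy [-64.4 120.8] z 30.8 yaw 90.24 F [-0.1 -1.  -0.2] 22.8
```

Flush contact is expected near y 102.6.

step_arm(
  plan=[-0.6,0,0,0,0,0,-0.6,0,0,0,0,0,-0.3,0,0,0,0,0,-0.2,0,0,0,0,0,0,0,0,0,0,0],
)

```text
time_s: 23.22
ee_pos: [568.0, 33.9, 32.4]
ee_rot: [179.9, 0.0, 93.9]
force: [-0.1, -0.2, -0.3]
gripper_width: 0.1
gripper_force: 0.0
```

step_arm(
  plan=[-0.1,0,0,0,0,0,0,0,0,0,0,0],
)

```text
time_s: 23.38
ee_pos: [567.8, 33.6, 31.9]
ee_rot: [180.0, -0.0, 93.9]
force: [0.3, 0.7, 0.3]
gripper_width: 0.5
gripper_force: 0.1
```

step_arm(
  plan=[-0.05,0,0,0,0,0,0,0,0,0,0,0],
)

```text
time_s: 23.55
ee_pos: [567.8, 33.5, 31.8]
ee_rot: [180.0, -0.0, 93.9]
force: [0.3, 2.1, 1.6]
gripper_width: 0.1
gripper_force: 1.0
```

step_arm(
  plan=[-0.06,0,0,0,0,0,0,0,0,0,0,0],
)

```text
time_s: 23.72
ee_pos: [568.0, 33.3, 31.8]
ee_rot: [180.0, -0.1, 93.9]
force: [-0.1, 4.4, 2.4]
gripper_width: 0.6
gripper_force: 2.3
```

step_arm(
  plan=[1,0,0,0,0,0,0,0,-3.9,0,0,0,0,0,-4,0,0,0,0,0,-4,0,0,0,2,-1,-2,0,0,0],
)

```text
time_s: 24.13
ee_pos: [559.2, 60.0, 175.2]
ee_rot: [179.5, 0.2, 93.8]
force: [1.5, 0.7, -0.0]
gripper_width: 0.5
gripper_force: 0.0
```

step_arm(
  plan=[3.7,-1.1,0,0,0,0,3.7,-1.1,0,0,0,0,3.7,-1.1,0,0,0,0,3.7,-1.1,0,0,0,0,3.7,-1.1,0,0,0,0],
)

```text
time_s: 24.55
ee_pos: [486.9, 243.8, 170.5]
ee_rot: [-180.0, 0.1, 94.0]
force: [0.0, 0.9, -0.3]
gripper_width: 0.4
gripper_force: 0.0
```

step_arm(
  plan=[3.4,-1.0,0,0,0,0,3.4,-1.0,0,0,0,0,0,0,0,0,0,0],
)

```text
time_s: 24.8
ee_pos: [461.0, 314.1, 170.3]
ee_rot: [-180.0, -0.1, 94.3]
force: [-0.2, -0.7, -0.3]
gripper_width: 0.3
gripper_force: 0.0
```

```bash
sed -i "s/print('THEN').*/pass/" top.py
cat >> top.py <<'E'
    edge(g,(-120,87),(-20,87),50.4,(0,1),10,-1,name='plate +y top edge (83.5 expected)')
    edge(g,(-128,10),(-128,75),50.4,(1,0),10,1,name='plate -x top edge (-125.8 expected)')
    # dark post near parked arc
    gg=np.array([[cv2.remap(g,*np.array(px(x,y,72),np.float32).reshape(2,1,1),1)[0,0] for x in range(-30,25,3)] for y in range(95,30,-3)])
    print(gg)
E
python3 top.py
```

```text
fence xy [-151.3  386.8] z 170.1 yaw 90.55 F [0.7 0.8 0.3] 24.85
NOW
inner fence face y ang -0.77 [-0. -2.] mad 0.6
side fence face x ang -2.34 [2.6 3.3] mad 0.1
deck/lip outer edge y ang -4.50 [149.1 137.7] mad 5.2
deck -x edge ang 0.13 [-171.1 -171.3] mad 0.4
plate rect ((-64.31735229492188, 44.21121597290039), (80.27737426757812, 124.48290252685547), 89.87889862060547) [[-126.5999984741211, 4.199999809265137], [-2.200000047683716, 3.9000000953674316], [-2.0, 84.19999694824219], [-126.5, 84.5]]
plate 0.75 [-61.6  39.9]
plate_corner 0.87 [7.1 3.5]
fence_corner 0.86 [ 4.2 -7. ]
lip 0.94 [-78.3 140.3]
lip 0.59 [10.3  4.5]
clip_post 0.64 [19.6 71.3]
clip_post 0.57 [10.3 43.5]
clip_pivot 0.46 [15.8 48.3]
plate +y top edge (83.5 expected) ang -1.14 [85.9 83.9] mad 0.8
plate -x top edge (-125.8 expected) ang -0.54 [-127.3 -126.7] mad 0.4
[[ 63  64  63  63  62  62  62  63  74 110 138 129 129 142 152 133 112 108
  107]
 [ 61  64  65  66  65  66  65  66  78 116 147 152 152 155 154 134 114 108
  107]
 [ 79  81  86  92  98  93  88  91  99 123 151 158 158 158 154 132 113 108
  106]
 [131 127 12
[... 827 characters left out ...]
 155 134 113 119 126 126 126 123 114 109 107
  105]
 [141 136 142 145 136 145 157 156 136 113 108 119 122 122 122 116 110 106
  103]
 [134 126 135 140 127 137 155 155 137 110 102 120 124 124 121 115 108 105
  104]
 [148 143 147 149 140 145 157 156 140 112 107 126 126 125 122 115 107 105
  104]
 [143 132 140 146 131 137 153 157 144 119 122 130 126 125 125 118 108 104
  104]
 [137 124 132 140 119 131 152 158 143 126 144 142 134 133 134 125 110 105
  106]
 [145 134 140 147 133 143 156 157 142 128 154 154 150 151 148 131 112 105
  105]
 [141 128 136 139 125 138 155 158 143 132 157 159 158 158 152 130 111 106
  105]
 [137 122 132 136 122 136 153 157 140 130 156 159 159 159 152 131 110 108
  105]]
```

The plate is square: its top-face rectangle is within 0.2° and sits within about 1 mm of the expected flush position. The dark clip post is at about (4,73), i.e. roughly 0.18 rad. Next is the clip, pushed with the fingers at 45°.

Run:
```python
from h import *
F();n=plan([W(25,94,150,135),W(25,94,62,135),W(25,94,55,135)]);print(n)
th=np.linspace(.3,1.571,9)
plan([W(9-28*np.sin(t)+10,45+28*np.cos(t)+10,55,135) for t in th],start=W(25,94,55,135))
```

```text
fence xy [-149.6  383.1] z 170.6 yaw 90.15 F [-0.1  0.6 -0.4] 25.15
[ -3.22, 1.93, 0.228, 0, 0, -0.087, -3.37, 1.65, 0.228, 0, 0, -0.087, -3.5, 1.35, 0.228, 0, 0, -0.087, -3.61, 1.04, 0.228, 0, 0, -0.087, -3.68, 0.719, 0.228, 0, 0, -0.087 ]
[ -3.73, 0.396, 0.228, 0, 0, -0.087, -3.75, 0.071, 0.228, 0, 0, -0.087, -3.74, -0.255, 0.228, 0, 0, -0.087, -3.71, -0.58, 0.228, 0, 0, -0.087, 0, 0, 2.93, 0, 0, 0 ]
[ 0, 0, 2.93, 0, 0, 0, 0, 0, 2.93, 0, 0, 0, 0, 0, 0.7, 0, 0, 0 ]
13
[ 0.143, -1.88, 0, 0, 0, 0, 0.175, -0.408, 0, 0, 0, 0, 0.109, -0.431, 0, 0, 0, 0, 0.039, -0.443, 0, 0, 0, 0, -0.031, -0.443, 0, 0, 0, 0 ]
[ -0.101, -0.433, 0, 0, 0, 0, -0.168, -0.411, 0, 0, 0, 0, -0.231, -0.379, 0, 0, 0, 0, -0.288, -0.338, 0, 0, 0, 0 ]
```

step_arm(
  plan=[-3.2,1.93,0.2,0,0,-0.087,-3.35,1.65,0.2,0,0,-0.087,-3.5,1.35,0.2,0,0,-0.087,-3.6,1.05,0.2,0,0,-0.087,-3.7,0.7,0.2,0,0,-0.087],
)

```text
time_s: 25.57
ee_pos: [571.9, 152.8, 160.7]
ee_rot: [180.0, 0.0, 119.0]
force: [0.3, 0.5, 0.0]
gripper_width: 0.5
gripper_force: 0.0
```

step_arm(
  plan=[-3.7,0.4,0.2,0,0,-0.087,-3.75,0.07,0.2,0,0,-0.087,-3.75,-0.25,0.2,0,0,-0.087,-3.7,-0.6,0.2,0,0,-0.087,0,0,2,0,0,0],
)

```text
time_s: 25.98
ee_pos: [662.7, 25.1, 135.6]
ee_rot: [179.7, 0.6, 138.6]
force: [0.4, 0.3, 0.1]
gripper_width: 0.6
gripper_force: 0.0
```

step_arm(
  plan=[0,0,2.5,0,0,0,0,0,2,0,0,0,0,0,1,0,0,0,0,0,0,0,0,0],
)

```text
time_s: 26.32
ee_pos: [654.7, 31.5, 74.9]
ee_rot: [-179.8, -0.2, 138.7]
force: [0.1, 0.6, -0.6]
gripper_width: 0.3
gripper_force: 0.0
```

Run:
```python
from h import *
F();viewer.grab_frame('side');F()
p=viewer.grab_frame('wrist')
for k in('clip_post','clip_pivot'):
    for r in viewer.pinpoint(k,p)[:2]:
        d=atz(p,r['location'],Z[k])[:2]-C;print(k,r['score'],np.round([d@u,d@v],1))
```

```text
fence xy [23.  95.1] z 74.9 yaw 135.03 F [ 0.1  0.6 -0.6] 26.3167
fence xy [24.3 95.4] z 76.9 yaw 135.06 F [ 0.1 -0.1 -0.3] 26.3667
```

step_arm(
  plan=[0,0,1.4,0,0,0,0,0,0.7,0,0,0,0,0,0,0,0,0],
)

```text
time_s: 26.77
ee_pos: [655.8, 32.8, 56.0]
ee_rot: [-179.9, -0.1, 138.8]
force: [0.4, -0.4, -0.7]
gripper_width: 0.5
gripper_force: 0.0
```

step_arm(
  plan=[0.05,-0.6,0,0,0,0,0.05,-0.6,0,0,0,0,0.05,-0.65,0,0,0,0,0.17,-0.4,0,0,0,0,0.1,-0.43,0,0,0,0],
)

```text
time_s: 27.18
ee_pos: [635.6, 16.0, 57.4]
ee_rot: [179.9, -0.0, 138.8]
force: [0.3, 3.4, 0.4]
gripper_width: -0.0
gripper_force: 1.5
```

step_arm(
  plan=[0.04,-0.44,0,0,0,0,-0.03,-0.44,0,0,0,0,-0.1,-0.43,0,0,0,0,-0.17,-0.41,0,0,0,0,0,0,0,0,0,0],
)

```text
time_s: 27.6
ee_pos: [626.1, -0.7, 56.7]
ee_rot: [-179.9, 0.0, 138.8]
force: [0.4, 1.6, -0.5]
gripper_width: 0.5
gripper_force: 0.1
```

Run:
```python
from h import *
F();p=viewer.grab_frame('side');F()
for k in('clip_post','clip_pivot'):
    for r in viewer.pinpoint(k,p)[:2]:
        d=atz(p,r['location'],Z[k])[:2]-C;print(k,r['score'],np.round([d@u,d@v],1))
```

```text
fence xy [-7.7 64.8] z 56.7 yaw 135.09 F [ 0.5  1.6 -0.5] 27.6
fence xy [-7.5 64.9] z 56.6 yaw 135.09 F [ 0.4  0.4 -0.6] 27.65
clip_post 0.54 [-21.   55.1]
clip_pivot 0.52 [10.8 45.5]
```

step_arm(
  plan=[-0.2,-0.3,0,0,0,0,-0.2,-0.3,0,0,0,0,-0.2,-0.2,0,0,0,0,0,0,0,0,0,0],
)

```text
time_s: 28.08
ee_pos: [625.8, -9.7, 56.6]
ee_rot: [180.0, -0.0, 138.8]
force: [1.1, 1.5, -0.6]
gripper_width: 0.2
gripper_force: 0.6
```

step_arm(
  plan=[-0.14,-0.14,0,0,0,0,-0.07,-0.07,0,0,0,0,0,0,0,0,0,0],
)

```text
time_s: 28.33
ee_pos: [626.0, -11.3, 56.7]
ee_rot: [179.9, -0.1, 138.8]
force: [-0.2, 5.1, -0.2]
gripper_width: 0.7
gripper_force: 2.1
```

Run:
```python
from h import *
F();p=viewer.grab_frame('side');F()
for k in('clip_post','clip_pivot'):
    for r in viewer.pinpoint(k,p)[:2]:
        d=atz(p,r['location'],Z[k])[:2]-C;print(k,r['score'],np.round([d@u,d@v],1))
```

```text
fence xy [-8.4 54.3] z 56.7 yaw 135.08 F [ 0.1  5.1 -0.2] 28.3333
fence xy [-8.4 54.3] z 56.7 yaw 135.08 F [ 0.8  3.9 -0.6] 28.3833
clip_post 0.49 [-22.9  44.6]
clip_pivot 0.39 [22.2 35.9]
```

The clip is at its stop: 5 N wall, post at about (−21,45). I'll retract to the clear pose and check the plate, clip and carrier from the top before homing.

Run:
```python
from h import *
plan([W(12,75,57,135),W(12,75,180,135),W(-150,385,180,90)])
```

```text
[ 0.017, 2.91, -0.035, 0, 0, 0.002, 0, 0, -3.08, 0, 0, 0, 0, 0, -3.08, 0, 0, 0, 0, 0, -3.08, 0, 0, 0, 0, 0, -3.08, 0, 0, 0 ]
[ 3.71, 1.16, 0, 0, 0, 0.087, 3.8, 0.835, 0, 0, 0, 0.087, 3.85, 0.501, 0, 0, 0, 0.087, 3.88, 0.163, 0, 0, 0, 0.087, 3.88, -0.176, 0, 0, 0, 0.087 ]
[ 3.85, -0.513, 0, 0, 0, 0.087, 3.79, -0.847, 0, 0, 0, 0.087, 3.71, -1.18, 0, 0, 0, 0.087, 3.59, -1.49, 0, 0, 0, 0.087 ]
```

step_arm(
  plan=[0,2.0,0,0,0,0,0,0.9,-3.0,0,0,0,0,0,-3.1,0,0,0,0,0,-3.1,0,0,0,0,0,-3.1,0,0,0],
)

```text
time_s: 28.9
ee_pos: [644.7, 8.9, 180.8]
ee_rot: [-179.9, 0.0, 138.8]
force: [0.8, 0.2, 0.1]
gripper_width: 0.6
gripper_force: 0.0
```

step_arm(
  plan=[3.7,1.16,0,0,0,0.087,3.8,0.84,0,0,0,0.087,3.85,0.5,0,0,0,0.087,3.9,0.16,0,0,0,0.087,3.9,-0.18,0,0,0,0.087],
)

```text
time_s: 29.32
ee_pos: [542.4, 175.9, 179.7]
ee_rot: [-180.0, 0.1, 113.6]
force: [0.8, 0.6, 0.0]
gripper_width: 0.5
gripper_force: 0.0
```

step_arm(
  plan=[3.85,-0.5,0,0,0,0.087,3.8,-0.85,0,0,0,0.087,3.7,-1.2,0,0,0,0.087,3.6,-1.5,0,0,0,0.087,0,0,0,0,0,0],
)

```text
time_s: 29.73
ee_pos: [458.7, 312.5, 179.7]
ee_rot: [-179.9, -0.1, 94.1]
force: [0.3, -0.1, 0.1]
gripper_width: 0.6
gripper_force: 0.0
```

```bash
python3 top.py
python3 - <<'E'
from h import *
F();plan([W(-77,172,110,90),W(-77,172,40,90),W(-77,172,15,90)])
E
```

```text
fence xy [-152.9  385.6] z 179.7 yaw 90.57 F [-0.4 -0.5 -1. ] 29.7833
NOW
inner fence face y ang -0.59 [-3.4 -4.9] mad 0.6
side fence face x ang -1.98 [2.7 3.3] mad 0.1
deck/lip outer edge y ang -5.52 [146.8 132.8] mad 3.6
deck -x edge ang 0.36 [-170.8 -171.3] mad 0.4
plate rect ((-64.25347137451172, 43.33237838745117), (78.51997375488281, 124.35142517089844), 89.87889862060547) [[-126.5, 4.199999809265137], [-2.200000047683716, 3.9000000953674316], [-2.0, 82.5], [-126.30000305175781, 82.69999694824219]]
plate 0.78 [-59.4  32.9]
plate_corner 0.89 [ 3.9 -3.1]
fence_corner 0.56 [  0.4 -12.8]
lip 0.61 [-75.5 124.1]
clip_post 0.46 [-11.4  38.6]
clip_pivot 0.39 [19.6 41.7]
plate +y top edge (83.5 expected) ang 0.85 [80.9 82.4] mad 1.0
plate -x top edge (-125.8 expected) ang -0.01 [-126.9 -126.9] mad 0.5
[[ 64  63  64  64  64  63  63  63  75 111 144 143 135 144 151 133 112 108
  107]
 [ 63  63  63  63  63  63  61  62  75 114 144 140 135 144 150 133 114 109
  107]
 [ 59  60  61  62  65  64  59  58  75 116 150 154 153 155 153 133 114 109
  106]
 [ 86  83  77  79  86  86  91  97  97 118 152 1
[... 1094 characters left out ...]
15  62  21  22  39  87 121 129 129 128 127 126 124 121 114 107 105
  105]
 [136 122  78  31  22  29  68 112 127 126 124 124 126 125 124 118 109 106
  106]
 [136 127 111  78  48  46  83 121 128 120 122 131 134 134 135 126 112 106
  105]
 [148 138 135 131 103 103 133 149 139 128 144 149 149 148 146 130 111 106
  105]
 [141 131 138 139 123 135 153 157 139 130 155 158 158 157 151 131 110 107
  106]]
fence xy [-150.8  382.3] z 179.6 yaw 90.16 F [-0.3 -0.4 -0.2] 30.0833
[ -3.51, 1.22, 1.16, 0, 0, 0, -3.51, 1.22, 1.16, 0, 0, 0, -3.51, 1.22, 1.16, 0, 0, 0, -3.51, 1.23, 1.16, 0, 0, 0, -3.5, 1.23, 1.16, 0, 0, 0 ]
[ -3.5, 1.23, 1.16, 0, 0, 0, 0, 0, 3.5, 0, 0, 0, 0, 0, 3.5, 0, 0, 0, 0, 0, 2.5, 0, 0, 0 ]
```

The clip arm now lies straight along −x with the post at (−18,44), and the plate edges are square. Now to the lip.

step_arm(
  plan=[-3.5,1.22,1.1,0,0,0,-3.5,1.22,1.1,0,0,0,-3.5,1.22,1.1,0,0,0,-3.5,1.22,1.1,0,0,0,-3.5,1.22,1.1,0,0,0],
)

```text
time_s: 30.5
ee_pos: [535.6, 135.0, 124.3]
ee_rot: [180.0, 0.0, 93.9]
force: [0.6, 1.3, -0.1]
gripper_width: 0.7
gripper_force: 0.0
```

step_arm(
  plan=[-3.5,1.22,1.1,0,0,0,0,0,3.5,0,0,0,0,0,3.5,0,0,0,0,0,1.5,0,0,0,0,0,0,0,0,0],
)

```text
time_s: 30.92
ee_pos: [546.7, 101.5, 24.8]
ee_rot: [-179.5, 0.1, 93.8]
force: [-0.8, -0.4, -0.6]
gripper_width: 0.4
gripper_force: 0.0
```

Run:
```python
from h import *
F();viewer.grab_frame('side');viewer.grab_frame('side');F()
```

```text
fence xy [-80.3 171.9] z 24.8 yaw 90.12 F [-0.8 -0.3 -0.6] 30.9167
fence xy [-77. 173.] z 28.7 yaw 90.18 F [0.6 0.5 1. ] 31.0167
```

step_arm(
  plan=[0,0,0.8,0,0,0,0,0,0.5,0,0,0,-0.5,0,0,0,0,0,-0.4,0,0,0,0,0,-0.3,0,0,0,0,0],
)

```text
time_s: 31.43
ee_pos: [550.6, 91.3, 16.2]
ee_rot: [179.9, 0.0, 94.0]
force: [-0.7, 0.1, 0.1]
gripper_width: 0.7
gripper_force: 0.0
```

step_arm(
  plan=[-0.3,0,0,0,0,0,-0.3,0,0,0,0,0,-0.3,0,0,0,0,0,-0.3,0,0,0,0,0,-0.3,0,0,0,0,0],
)

```text
time_s: 31.85
ee_pos: [551.4, 78.0, 16.0]
ee_rot: [180.0, -0.2, 93.9]
force: [-1.6, 6.3, 1.9]
gripper_width: 0.2
gripper_force: 3.3
```

Run:
```python
from h import *
F()
```

```text
fence xy [-77.1 148.2] z 16.0 yaw 90.16 F [-1.2  6.4  1.9] 31.85
```

step_arm(
  plan=[-0.4,0,0,0,0,0,-0.5,0,0,0,0,0,-0.5,0,0,0,0,0,-0.5,0,0,0,0,0,-0.5,0,0,0,0,0],
)

```text
time_s: 32.27
ee_pos: [552.9, 54.2, 16.0]
ee_rot: [180.0, -0.2, 93.9]
force: [-0.5, 7.1, 1.9]
gripper_width: 0.7
gripper_force: 3.5
```

step_arm(
  plan=[-0.5,0,0,0,0,0,-0.5,0,0,0,0,0,-0.5,0,0,0,0,0,-0.5,0,0,0,0,0,-0.5,0,0,0,0,0],
)

```text
time_s: 32.68
ee_pos: [554.6, 29.3, 16.0]
ee_rot: [180.0, -0.2, 93.9]
force: [-0.4, 6.8, 2.2]
gripper_width: 0.4
gripper_force: 3.5
```

step_arm(
  plan=[-0.5,0,0,0,0,0,-0.5,0,0,0,0,0,-0.5,0,0,0,0,0,-0.4,0,0,0,0,0,-0.3,0,0,0,0,0],
)

```text
time_s: 33.1
ee_pos: [555.9, 7.1, 15.9]
ee_rot: [-180.0, -0.1, 93.9]
force: [-1.3, 6.9, 2.4]
gripper_width: 0.2
gripper_force: 3.3
```

Run:
```python
from h import *
F()
q=viewer.grab_frame('side')
for r in viewer.pinpoint('lip',q)[:2]:
    d=atz(q,r['location'],21)[:2]-C;print(r['score'],d@u,d@v)
```

```text
fence xy [-77.2  77.1] z 15.9 yaw 90.17 F [-0.8  7.   2.4] 33.1
0.69 -75.38132194421183 68.84206911778762
0.55 -161.35721997048648 485.84975213213465
```

step_arm(
  plan=[-0.4,0,0,0,0,0,-0.5,0,0,0,0,0,-0.5,0,0,0,0,0,-0.5,0,0,0,0,0,-0.4,0,0,0,0,0],
)

```text
time_s: 33.62
ee_pos: [557.4, -15.9, 15.9]
ee_rot: [-180.0, -0.1, 93.9]
force: [-2.3, 7.0, 3.3]
gripper_width: 0.7
gripper_force: 3.4
```

step_arm(
  plan=[-0.3,0,0,0,0,0,-0.3,0,0,0,0,0,-0.2,0,0,0,0,0,0,0,0,0,0,0],
)

```text
time_s: 33.95
ee_pos: [558.0, -24.4, 15.9]
ee_rot: [-180.0, -0.1, 93.9]
force: [-1.2, 4.9, 2.9]
gripper_width: 0.7
gripper_force: 2.3
```

step_arm(
  plan=[-0.2,0,0,0,0,0,-0.1,0,0,0,0,0,0,0,0,0,0,0],
)

```text
time_s: 34.2
ee_pos: [558.1, -27.1, 15.9]
ee_rot: [-180.0, -0.1, 93.9]
force: [-1.2, 5.2, 3.0]
gripper_width: 0.3
gripper_force: 2.6
```

Run:
```python
from h import *
F()
```

```text
fence xy [-77.2  42.9] z 15.9 yaw 90.21 F [-0.8  5.3  3. ] 34.2
```

step_arm(
  plan=[-0.1,0,0,0,0,0,-0.1,0,0,0,0,0,0,0,0,0,0,0],
)

```text
time_s: 34.45
ee_pos: [558.2, -28.5, 15.9]
ee_rot: [-180.0, -0.2, 93.9]
force: [-1.7, 7.1, 4.2]
gripper_width: 0.1
gripper_force: 3.7
```

step_arm(
  plan=[-0.1,0,0,0,0,0,-0.1,0,0,0,0,0,0,0,0,0,0,0],
)

```text
time_s: 34.7
ee_pos: [558.3, -28.6, 16.0]
ee_rot: [-180.0, -0.3, 93.8]
force: [-1.0, 14.9, 4.8]
gripper_width: 0.3
gripper_force: 7.1
```

step_arm(
  plan=[-0.1,0,0,0,0,0,-0.1,0,0,0,0,0,0,0,0,0,0,0],
)

```text
time_s: 34.95
ee_pos: [558.3, -28.6, 16.0]
ee_rot: [-180.0, -0.5, 93.7]
force: [-2.1, 21.2, 5.3]
gripper_width: 0.2
gripper_force: 10.4
```

The end stop is firm: 21 N with no further motion. I'll retract and check.

step_arm(
  plan=[1,0,0,0,0,0,1.5,0,0,0,0,0,2,0,0,0,0,0,0,0,-3,0,0,0,0,0,-4,0,0,0],
)

```text
time_s: 35.37
ee_pos: [552.9, 11.4, 83.1]
ee_rot: [-179.5, 0.0, 94.1]
force: [1.2, 0.4, 0.3]
gripper_width: 0.4
gripper_force: 0.0
```

step_arm(
  plan=[0,0,-4,0,0,0,0,0,-4,0,0,0,3.5,-1.1,0,0,0,0,3.5,-1.1,0,0,0,0,3.5,-1.1,0,0,0,0],
)

```text
time_s: 35.78
ee_pos: [515.8, 113.5, 166.6]
ee_rot: [179.9, 0.1, 93.9]
force: [0.1, 0.4, -0.2]
gripper_width: 0.2
gripper_force: 0.0
```

step_arm(
  plan=[3.5,-1.1,0,0,0,0,3.5,-1.1,0,0,0,0,3.5,-1.1,0,0,0,0,3.5,-1.1,0,0,0,0,0,0,0,0,0,0],
)

```text
time_s: 36.2
ee_pos: [460.2, 254.6, 165.6]
ee_rot: [180.0, -0.1, 94.3]
force: [0.7, -0.0, -0.2]
gripper_width: 0.6
gripper_force: 0.0
```

Run:
```python
from h import *
F()
for n in('top','side'):
    q=viewer.grab_frame(n);save(q,'fin_'+n+'.png')
    for k in Z:
        for r in viewer.pinpoint(k,q)[:2]:
            w=atz(q,r['location'],Z[k]); d=w[:2]-C
            print(n,k,round(r['score'],2),np.round(w[:2]), np.round([d@u,d@v]) if k in('lip','plate','plate_corner','clip_post','fence_corner') else '')
    if n=='top':
        import top
        top.q=q;g=cv2.cvtColor(q['img'],cv2.COLOR_RGB2GRAY)
        top.edge(g,(-120,24),(-35,24),36,(0,1),12,-1,name='lip edge (24 exp)')
```

```text
fence xy [-156.7  330.3] z 165.6 yaw 90.56 F [ 0.7 -0.1 -0.2] 36.2
top reader 0.8 [563. -91.] 
top lip 0.98 [568. -50.] [-68.  19.]
top clip_pivot 0.52 [692. 245.] 
top plate 0.63 [425. 223.] [-194.  301.]
top plate 0.59 [ 298. -205.] [-348. -118.]
top plate_corner 0.79 [361. 280.] [-254.  362.]
top plate_corner 0.6 [ 217. -206.] [-429. -113.]
top well24 0.43 [469. 396.] 
top tip_box 0.75 [760.   8.] 
top bottle 0.72 [531. 523.] 
top pot 0.86 [711. 262.] 
top beaker 0.85 [608. 419.] 
top beaker 0.69 [569. -84.] 
top dish 0.65 [585. 207.] 
top spatula 0.69 [367. -54.] 
top spatula 0.52 [768.  10.] 
lip edge (24 exp) ang 0.17 [24.  24.2] mad 0.3
side plate 0.8 [406. 246.] [-211.  326.]
side plate 0.61 [ 281. -154.] [-362.  -66.]
side plate_corner 0.68 [ 202. -178.] [-442.  -85.]
side plate_corner 0.6 [350. 297.] [-264.  379.]
side well24 0.82 [461. 400.] 
side tip_box 0.87 [750.  20.] 
side bottle 0.85 [528. 532.] 
side pot 0.87 [711. 255.] 
side beaker 0.85 [599. 418.] 
side dish 0.92 [580. 205.] 
side spatula 0.55 [368. -44.]
```

The lip edge is at 24, exactly home (40 mm from the slot face), and the bystanders haven't moved. Handing in.

```bash
python3 -c "
from workcell import env
print(env.job_done())"
```

```text
the job is handed in; nothing more can be done
None
```

I seated the plate in the fence corner, turned the clip to its stop, pushed the carrier to its end stop, and handed the job in at about 36 s. The carrier crept roughly 8 mm inward before the clip was fully across. I could not see the plate once it was inside the reader. By the cameras, the other things on the bench had not moved.

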